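# Clamp down the lid of a pot by counted quarter turns

### The job

Clamp down the pot lid. The wing nut next to the pot's handle is already tight, so leave it alone; going clockwise round the rim from it (seen from above), turn each of the other two wing nuts in turn clockwise until you feel it go snug, and from there exactly two more quarter turns, finishing the first before tightening the next. Do not shove the pot or press hard on it, leave the other things on the table where they are, and let go at the end.

Things in the scene. Friction and masses are not known exactly. Their poses are not given: they have to be found in the camera images.
- pot: Loose 4 kg steel pot on a hotplate. Origin: centre of underside; z up; x towards its one black side handle (reaches 250 mm out, top 89 mm up). Flat lid rim 236 mm wide, top 110 mm up; lid knob 36 mm wide, rises 36 mm above the rim. Three wing nuts on the rim, 98 mm from the axis: by the handle (0 deg, already tight), at -120 deg (first), at +120 deg (second) about z.
- wing_a (a point): FIRST wing nut, next clockwise (from above) from the handle. Straight upright steel blade 46 long, 10 thick, 22 mm tall; point: its centre, x along the blade, z up. Its underside is 23 mm above the lid rim; nothing else that high within 65 mm. Clockwise tightens: first spins free (0.03 N m) for a hidden 9 to 86 deg, then snug and stiff (steady 0.45 N m); stays where left.
- wing_b (a point): SECOND wing nut, next clockwise after the first. Same blade, point, axes and feel as the first, but its own hidden snug point: this cannot be seen, only felt as the jump of torque about the upright stud. Both sink 0.5 mm a quarter turn; centre 144.0 mm above the pot's underside when just snug (too fine for these readings).
- wing_c (a point): Wing nut beside the handle, the same shape, point and axes as the others: already tight, to be left alone.
- nut_c (a joint): Turning of the already tight nut: 0 at the start, rad, positive clockwise from above.
- stove: Fixed white hotplate, 260 x 270 mm, on two stone slabs 300 x 336 mm, on which the pot stands; its round plate is 85 mm above the table. Origin: centre of the underside, on the table.
- bowl_mid (a point): Bystander: white bowl, 130 mm wide, 55 mm high; point half-way up.
- jar_mid (a point): Bystander: glass jar with a steel lid, 64 mm wide, 95 mm high; point half-way up.
- spoon_grip (a point): Bystander: steel spoon lying on the table; point on its handle.

How it is judged:
By the outcome, as a careful person would: the job done as asked, in the order asked, and still so for the second after the job is handed in, with the robot touching nothing.
It also fails if it takes over 72 s, if anything falls off the work surface, if the arm or the gripper's body presses on something with over 40 N, if the wrist force passes 120 N, or if a joint passes its speed limit or range.

### The arm

A 7-joint arm with a two-finger parallel gripper is mounted at the origin on the work surface. World frame = base frame: x ahead of the robot, y to its left, z up, the work surface at z = 0. Lengths are in m, angles in rad, forces in N, time in s.
With the tool pointing down it reaches from about 0.425 to 0.975 m from the base axis. Payload 16.7 kg.
Tool frame: the origin (TCP) lies midway between the tips of the shut fingers; the grasp point (between the pads) lies 19 mm behind it; z points along the fingers, y is the direction in which the jaws open and shut (so a half turn about z gives the same grasp; the last joint's range is limited). The gripper opens to 85 mm and grips with 20 to 120 N. Pads are 22 mm wide; open, the fingers measure 114 mm over their backs; the gripper's body (76 mm by 85 mm) begins 54 mm behind the grasp point. The pads swing forward as they close: fully open they stand 13 mm farther back than shut.
Start: joints at [-0.149, 0.426, 0.074, 1.606, -0.034, 1.111, -0.067], TCP at [0.675, -0, 0.231] pointing down, gripper open.
Joint ranges: [-2.85, 2.85], [-0.5, 2.14], [-1.23, 1.37], [0.21, 2.46], [-1.02, 4.16], [0.16, 2.05], [-2.73, 2.73]. Speed limits (rad/s): [1.89, 1.89, 2.39, 2.39, 3.01, 3.01, 3.01].

### API

Orientations are given as a rotation vector (axis times angle).
In Python, from workcell import bot gives the robot as it stands.
- The arm moves only by the tool arm_command, never from a script. Its argument "deltas" is text: rows parted by semicolons, each of 7 numbers parted by spaces: the shift along the tool's x, y, z in units of 300 mm (1.0 is 300 mm), then the turn, a rotation vector about the tool's x, y, z in units of 360 degrees (1.0 is 360 degrees), then the closure, from 0 (fully open) to 1 (shut). In form: x y z ax ay az claw; .... A call has 1 to 10 rows; each row shifts and turns the commanded pose from where the row before left it, along the tool's axes as they then stand; what a row does not reach is not made up. A row lasts 1/10 s, in which the tool goes at most 50 mm and 8.59 degrees, less where a joint would pass 70% of its speed; a pose out of reach is approached as far as the arm can. A call with a number of a shift or a turn outside -1 to 1 is refused whole. A call with a gripper value outside its range is refused whole. The fingers move at their own pace and stop on an object; "force" is the grip in N (left out, the last holds). Time passes only in rows, so rows that do not move let the fingers close. It gives the time, the measured TCP pose, the force and the opening at its end, in the units of the state.
- bot.sense(): the state, without advancing time (a new reading comes with each control period).
- bot.snapshot(name): name is "scene" or "side" or "wrist"; returns a dict with "img" (420x560x3 uint8, red, green, blue), "camera_matrix" (3x3 intrinsics, pixels), "world_from_camera" (4x4, takes a point from camera to world coordinates). Camera axes: x right, y up, looking along -z (the intrinsics and any distortion apply to the point x, -y, -z); pixel columns grow to the right and rows downward; lengths in m; the calibration is good to about 2 mm. The wrist camera is an equidistant fisheye: a pixel r from the principal point sees the ray r / f radians off the axis. A picture is of the moment at which its call begins. There is no depth.
- bot.job_done(): hands the job in, once; it reports no verdict.
The state is a dict: "clock": time; "qpos": joint angles; "qd": joint speeds; "effort": joint torques, N m; "tcp_pos": TCP position; "eef_rot": TCP orientation; "force": force on the tool from outside, world axes, zero at the start; "torque": the same for the moment, N m; "opening": finger opening in m.
Only numpy, scipy, OpenCV 4.12 (cv2) and the standard library are available. Lean on these libraries where they do the work, as an engineer would, in place of code of your own. Each camera call takes 0.05 s, during which the arm holds its last target.

## Working session

There is one attempt and no reset: what is moved stays moved. The work goes in short steps, Python scripts to look and compute and a tool call to move; the robot and the scene stay as the last step left them, time stands still between calls to the robot, and variables do not carry over. Pictures are saved under pics/ and viewed, and the job is handed in when it is done.

Besides the shell and the picture viewer there is one more tool, called after "Request:" as name(argument=value, ...) on one line, values as JSON. arm_command: Moves the arm, as the interface text tells. Its arguments: {"type":"object","properties":{"deltas":{"type":"string"},"force":{"type":"number"}},"required":["deltas"]}

```bash
mkdir -p pics; python3 - <<'E'
from workcell import bot
import cv2,numpy as np
s=bot.sense();print(s)
for n in ["scene","side","wrist"]:
    d=bot.snapshot(n);cv2.imwrite(f"pics/{n}0.png",d["img"][:,:,::-1]);np.savez(f"{n}0.npz",**{k:v for k,v in d.items()})
    print(n,d["camera_matrix"],d["world_from_camera"],d.keys())
E
```

```text
{'clock': 0.0, 'qpos': array([-0.14952072,  0.42673996,  0.07382693,  1.60662381, -0.03408674,
        1.11080053, -0.06708911]), 'qd': array([-2.42878385e-03, -1.47499633e-03, -1.32643324e-03, -1.96729851e-03,
        1.56055197e-04, -6.75155392e-05, -1.22058260e-03]), 'effort': array([ 7.16691302e-04, -9.49842310e+01,  3.76242042e+00, -4.63523841e+01,
        1.94300286e-02,  1.01335210e-02,  2.85131875e-06]), 'tcp_pos': array([ 6.74581753e-01, -5.05965794e-06,  2.30597160e-01]), 'eef_rot': array([-2.22080636e+00, -2.22086665e+00,  1.56468954e-03]), 'force': array([-0.52048423,  0.31776909, -0.16556027]), 'torque': array([-0.02232324, -0.02459226, -0.00099075]), 'opening': 0.08524111982626877}
scene [[453.39396239   0.         277.62801113]
 [  0.         453.39396239 209.66031997]
 [  0.           0.           1.        ]] [[ 0.50763524 -0.67237805  0.53871535  1.33164067]
 [ 0.86140182  0.40851499 -0.30183177 -0.44766245]
 [-0.01712824  0.61727082  0.78656427  1.28095182]
 [ 0.          0.          0.          1.        ]] dict_keys(['img', 'camera_matrix', 'world_from_camera'])

[... 152 characters left out ...]
65259  0.70598085  1.60917669]
 [ 0.85621964 -0.30534235  0.41671811  0.64891476]
 [ 0.01360234  0.81968159  0.57265789  1.05024621]
 [ 0.          0.          0.          1.        ]] dict_keys(['img', 'camera_matrix', 'world_from_camera'])
wrist [[325.1922621    0.         278.13179016]
 [  0.         325.1922621  210.22624133]
 [  0.           0.           1.        ]] [[ 9.99999753e-01  4.73932149e-04  5.18068973e-04  6.74127191e-01]
 [-6.06912609e-04  9.54457157e-01  2.98347394e-01  7.65445443e-02]
 [-3.53078217e-04 -2.98347635e-01  9.54457209e-01  3.72760356e-01]
 [ 0.00000000e+00  0.00000000e+00  0.00000000e+00  1.00000000e+00]] dict_keys(['img', 'camera_matrix', 'world_from_camera'])
```

View pics/scene0.png

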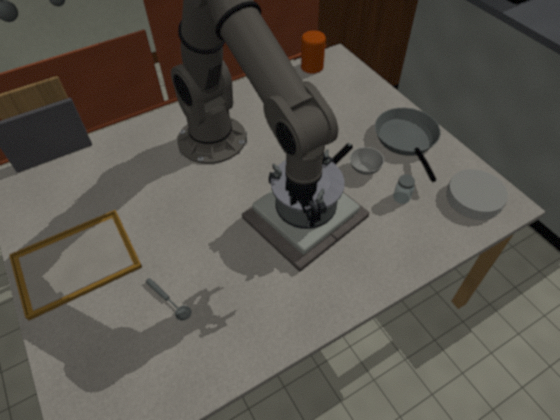

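View pics/side0.png

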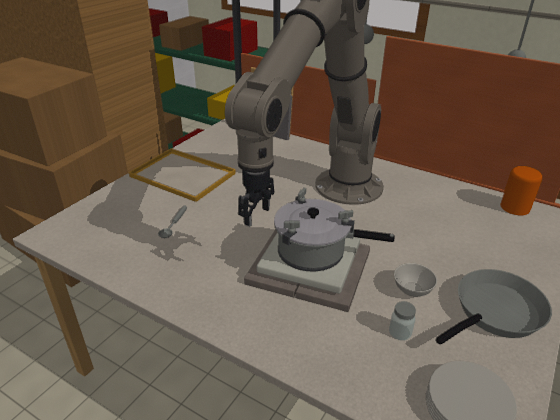

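View pics/wrist0.png

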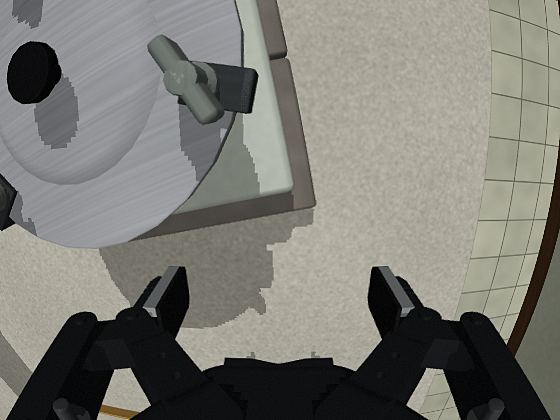

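The scene view shows the pot at about (305,195), partly hidden by the arm. The side view shows it whole: knob at (313,212), wings at about (300,196), (345,216) and (291,230), and the handle running to (392,237). The wrist view shows one wing at (185,80) and the knob at (33,72).

```bash
cat > h.py <<'E'
import numpy as np,cv2
from scipy.spatial.transform import Rotation as R
def ray(d,u,v,fish=False):
    K=d["camera_matrix"];T=d["world_from_camera"]
    a=np.array([(u-K[0,2])/K[0,0],(v-K[1,2])/K[1,1]])
    if fish:
        r=np.linalg.norm(a); dr=np.array([*(a/r*np.sin(r)),np.cos(r)])
    else: dr=np.array([*a,1.])
    dr=dr*[1,-1,-1]
    return T[:3,3],T[:3,:3]@dr
def atz(d,u,v,z,fish=False):
    o,r=ray(d,u,v,fish);return o+r*(z-o[2])/r[2]
def proj(d,p,fish=False):
    K=d["camera_matrix"];T=d["world_from_camera"]
    c=T[:3,:3].T@(np.asarray(p)-T[:3,3]);c=c*[1,-1,-1]
    if fish:
        rho=np.hypot(c[0],c[1]);th=np.arctan2(rho,c[2]);x=c[:2]/rho*th
    else: x=c[:2]/c[2]
    return K[:2,:2]@x+K[:2,2]
E
python3 - <<'E'
from h import *
w=np.load("wrist0.npz");s=np.load("side0.npz")
print("knob side",atz(s,313,212,.228)," wrist",atz(w,33,72,.231,True))
print("wing wrist",[atz(w,*p,.2405,True).round(4) for p in [(181,77),(160,42),(212,118)]])
im=s["img"][160:310,210:420,::-1]
cv2.imwrite("pics/z1.png",cv2.resize(im,None,fx=3.8,fy=3.8,interpolation=cv2.INTER_CUBIC))
E
```

```text
knob side [0.54391329 0.11510304 0.228     ]  wrist [0.54533881 0.10836547 0.231     ]
wing wrist [array([0.6343, 0.0924, 0.2405]), array([0.625 , 0.1085, 0.2405]), array([0.6472, 0.0745, 0.2405])]
```

View pics/z1.png

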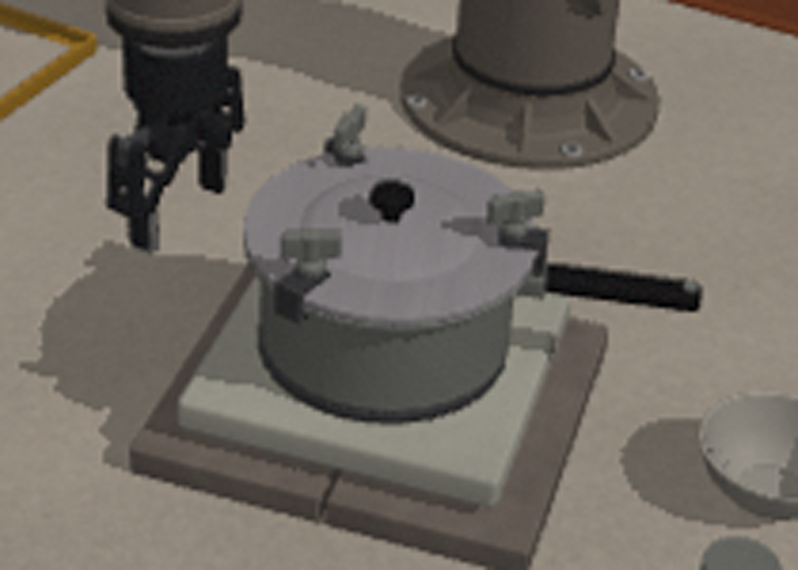

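Request:
arm_command(deltas="0 0 -0.14 0 0 0 0; 0 0 -0.14 0 0 0 0; 0.1 -0.1 -0.12 0 0 0 0; 0.1 -0.1 -0.03 0 0 0 0; 0.1 -0.1 0 0 0 0 0; 0.04 -0.1 0 0 0 0 0; 0 0 0 0 0 0 0; 0 0 0 0 0 0 0;0 0 0 0 0 0 0")

```text
clock: 1.05
tcp_pos: [0.5586, 0.0983, 0.3565]
eef_rot: [2.222, 2.22, -0.0]
force: [0.8, -0.1, -0.0]
opening: 0.0853
```

```bash
python3 - <<'E'
from workcell import bot
import cv2,numpy as np
s=bot.sense();print({k:np.round(v,4) for k,v in s.items()})
for n in ["wrist"]:
    d=bot.snapshot(n);cv2.imwrite(f"pics/{n}1.png",d["img"][:,:,::-1]);np.savez(f"{n}1.npz",**d)
E
```

```text
{'clock': np.float64(1.05), 'qpos': array([-0.3052,  0.1604,  0.02  ,  1.6882, -0.0031,  1.2931, -0.2856]), 'qd': array([ 0.0058,  0.0089,  0.0039, -0.0055, -0.001 ,  0.0001, -0.0003]), 'effort': array([-9.07900e-01, -7.01656e+01,  4.19700e-01, -4.95472e+01,
       -3.05000e-02,  3.59000e-02, -1.21000e-02]), 'tcp_pos': array([0.5586, 0.0983, 0.3565]), 'eef_rot': array([ 2.2224e+00,  2.2202e+00, -3.0000e-04]), 'force': array([ 0.7921, -0.0629, -0.0397]), 'torque': array([ 0.002 ,  0.0567, -0.0095]), 'opening': np.float64(0.0853)}
```

View pics/wrist1.png

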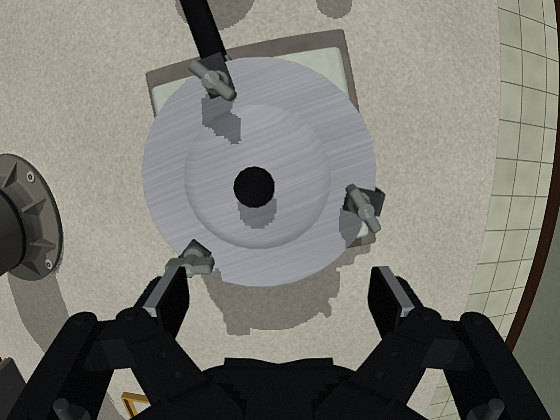

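The wrist view shows the whole pot from above: knob at (254,187), wing C by the handle at (212,80), wing A at (363,208), and wing B at about (190,262), close to the left finger.

```bash
python3 - <<'E'
from h import *
w=np.load("wrist1.npz")
im=w["img"][:,:,::-1]
def crop(x,y,n=64,f=6): return cv2.resize(np.ascontiguousarray(im[y:y+n,x:x+n]),None,fx=f,fy=f,interpolation=cv2.INTER_CUBIC)
cv2.imwrite("pics/z2.png",np.hstack([crop(332,175),crop(152,230)]))
E
```

```text
(no output)
```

View pics/z2.png

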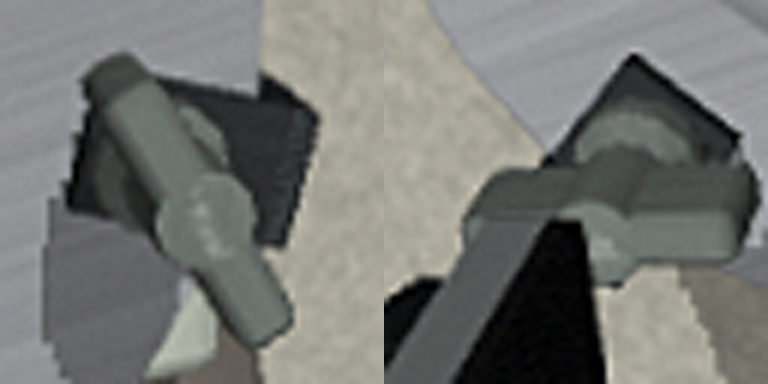

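```bash
cat > fit.py <<'E'
from h import *
from scipy.optimize import least_squares
import sys
def lidfit(w,c0):
    g=cv2.GaussianBlur(cv2.cvtColor(w["img"],cv2.COLOR_RGB2GRAY),(3,3),0).astype(float)
    hsv=w["img"].astype(float); blue=hsv[:,:,2]-hsv[:,:,0]  # lid bluish vs. table yellowish
    blue=cv2.GaussianBlur(blue,(5,5),0)
    pts=[]
    c=np.array(c0)
    for a in np.radians(np.arange(0,360,3)):
        rs=np.arange(.108,.128,.0005)
        P=np.array([proj(w,[c[0]+r*np.cos(a),c[1]+r*np.sin(a),.195],True) for r in rs]).astype(np.float32)
        v=cv2.remap(blue.astype(np.float32),P[:,0].reshape(-1,1),P[:,1].reshape(-1,1),cv2.INTER_LINEAR).ravel()
        dv=np.diff(v);i=dv.argmin()
        if dv[i]<-1.0 and v[:5].mean()>5: pts.append(c+rs[i]*np.array([np.cos(a),np.sin(a)]))
    pts=np.array(pts)
    f=lambda p:np.hypot(*(pts-p[:2]).T)-p[2]
    s=least_squares(f,[*c,.118],loss="soft_l1",f_scale=.001)
    return s.x,len(pts),np.sqrt(np.median(f(s.x)**2))
E
python3 - <<'E'
from fit import *
w=np.load("wrist1.npz")
c=[.542,.112]
for _ in range(3):
    x,n,e=lidfit(w,c);c=x[:2];print(x,n,e)
for p in [(254,187)]: print("knob",atz(w,*p,.231,True))
print("A hub",atz(w,366.7,212,.2405,True),"B",atz(w,152+600/6-64,230+225/6,.2405,True))
print("C",atz(w,212,80,.2405,True))
for z in (.165,): print("handle",atz(w,190,0,z,True),atz(w,213,60,z,True))
E
```

```text
[0.53712479 0.11056821 0.11644776] 77 0.00023110243360870142
[0.53717372 0.11053004 0.11643084] 84 0.0002767563310747102
[0.5371501  0.11053504 0.11653564] 84 5.910149985927095e-05
knob [0.5376702  0.11183687 0.231     ]
A hub [0.63373888 0.09245325 0.2405    ] B [0.47550685 0.03941847 0.2405    ]
C [0.50620411 0.20159905 0.2405    ]
handle [0.46672613 0.29993365 0.165     ] [0.49219668 0.23049701 0.165     ]
```

```bash
cat > ov.py <<'E'
from h import *
def overlay(w,c,yaw,x0,y0,out,n=64,f=6,zc=.2295,fish=True):
    im=cv2.resize(np.ascontiguousarray(w["img"][y0:y0+n,x0:x0+n,::-1]),None,fx=f,fy=f,interpolation=cv2.INTER_CUBIC)
    a=np.radians(yaw);u=np.array([np.cos(a),np.sin(a)]);v=np.array([-u[1],u[0]])
    for z,col in((zc+.011,(0,0,255)),(zc-.011,(0,255,255))):
        P=[proj(w,[*(np.array(c)+sx*.023*u+sy*.005*v),z],fish) for sx,sy in((1,1),(1,-1),(-1,-1),(-1,1))]
        P=((np.array(P)-[x0,y0]+.5)*f).astype(int)
        cv2.polylines(im,[P.reshape(-1,1,2)],True,col,1)
    return im
E
python3 - <<'E'
from ov import *
w=np.load("wrist1.npz")
r=[]
r.append(np.hstack([overlay(w,(.6338,.0927),y,332,175,0,f=4) for y in(-50,-55,-60)]))
r.append(np.hstack([overlay(w,(.4735,.0368),y,152,230,0,f=4) for y in(0,-5,5)]))
cv2.imwrite("pics/z3.png",np.vstack(r))
E
```

```text
(no output)
```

View pics/z3.png

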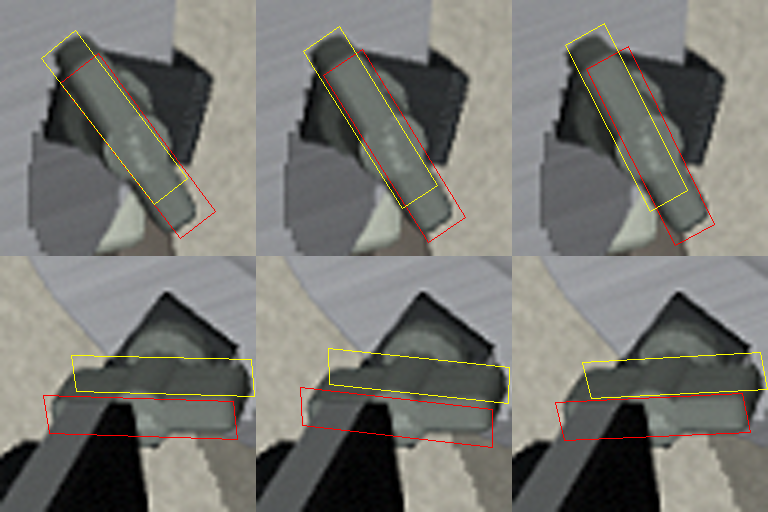

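Request:
arm_command(deltas="0 0 0 0 0 -0.0226 0; 0 0 0 0 0 -0.0226 0; 0 0 0 0 0 -0.0226 0; 0 0 0 0 0 -0.0226 0; -0.073 0.1 0.06 0 0 0 0; -0.073 0.1 0.06 0 0 0 0; 0 0 0.068 0 0 0 0; 0 0 0 0 0 0 0; 0 0 0 0 0 0 0; 0 0 0 0 0 0 0")

```text
clock: 2.1
tcp_pos: [0.6324, 0.0943, 0.3016]
eef_rot: [1.51, 2.754, 0.002]
force: [-0.0, 0.7, -0.1]
opening: 0.0853
```

```bash
cat > snap.py <<'E'
from workcell import bot
import sys
from ov import *
def st():
    s=bot.sense();Rm=R.from_rotvec(s["eef_rot"]).as_matrix()
    print("t",s["clock"],"tcp",s["tcp_pos"].round(4),"yaw_y",np.degrees(np.arctan2(Rm[1,1],Rm[0,1])).round(2),"z",Rm[:,2].round(3),"F",s["force"].round(2),"T",s["torque"].round(3),"q",s["qpos"].round(2),"op",s["opening"].round(4));return s
def snap(n,name):
    d=bot.snapshot(n);cv2.imwrite(f"pics/{name}.png",d["img"][:,:,::-1]);np.savez(f"{name}.npz",**d);return d
if __name__=="__main__":
    s=st()
    if len(sys.argv)>2: snap(sys.argv[1],sys.argv[2])
E
python3 snap.py wrist w2
```

```text
Traceback (most recent call last):
  File "snap.py", line 10, in <module>
    s=st()
  File "snap.py", line 6, in st
    print("t",s["clock"],"tcp",s["tcp_pos"].round(4),"yaw_y",np.degrees(np.arctan2(Rm[1,1],Rm[0,1])).round(2),"z",Rm[:,2].round(3),"F",s["force"].round(2),"T",s["torque"].round(3),"q",s["qpos"].round(2),"op",s["opening"].round(4));return s
                                                                                                                                                                                                                ^^^^^^^^^^^^^^^^^^
AttributeError: 'float' object has no attribute 'round'
```

```bash
sed -i 's/s\["opening"\].round(4)/round(s["opening"],4)/' snap.py; python3 snap.py wrist w2
```

```text
t 2.1 tcp [0.6324 0.0943 0.3016] yaw_y 32.53 z [ 0.001  0.    -1.   ] F [-0.02  0.71 -0.12] T [ 0.037 -0.017  0.005] q [-0.24  0.32 -0.01  1.61  0.    1.22  0.32] op 0.0853
```

View pics/w2.png

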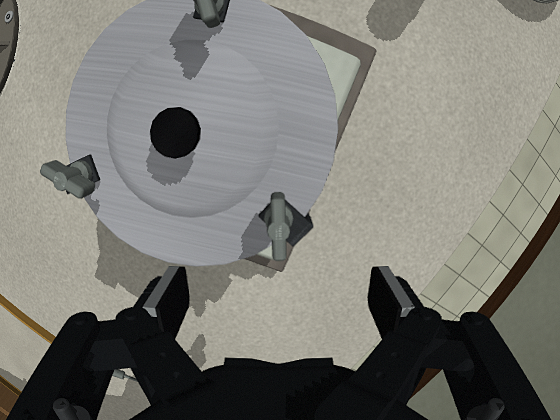

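The wrist view shows blade A at (279,225), upright between the fingers, whose midline is near x=278. The wing is aligned to within about 1 mm.

```bash
python3 - <<'E'
from ov import *
w=np.load("w2.npz")
r=[overlay(w,c,y,247,180,0,n=90,f=4) for c,y in[((.6325,.0937),-57.5),((.6325,.095),-57)]]
cv2.imwrite("pics/z4.png",np.hstack(r))
E
```

```text
(no output)
```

View pics/z4.png

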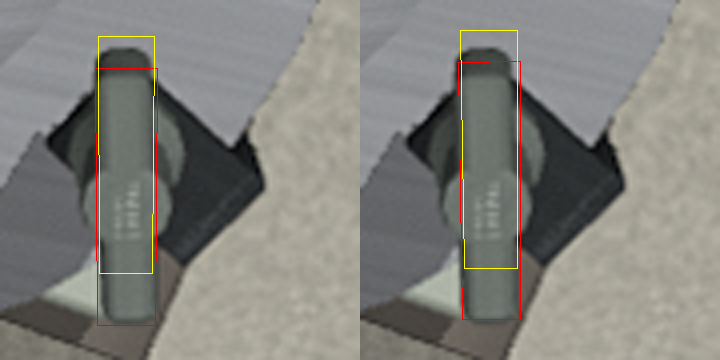

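Request:
arm_command(deltas="-0.002 0 0.08 0 0 0 0; 0 0 0.08 0 0 0 0; 0 0 0.08 0 0 0 0; 0 0 0.06 0 0 0 0; 0 0 0 0 0 0 0; 0 0 0 0 0 0 0.4; 0 0 0 0 0 0 0.6; 0 0 0 0 0 0 0.7; 0 0 0 0 0 0 0.7", force=20)

```text
clock: 3.05
tcp_pos: [0.6328, 0.0939, 0.2111]
eef_rot: [1.51, 2.754, 0.001]
force: [-0.2, 1.0, 0.1]
opening: 0.0286
```

```bash
python3 snap.py wrist w3
```

```text
t 3.05 tcp [0.6328 0.0939 0.2111] yaw_y 32.54 z [ 0.001  0.    -1.   ] F [-0.16  0.99  0.1 ] T [0.013 0.014 0.009] q [-0.23  0.39 -0.02  1.71  0.01  1.05  0.31] op 0.0286
```

View pics/w3.png

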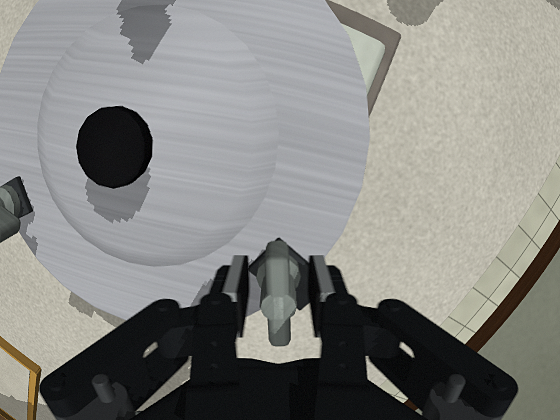

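Blade A sits centred between the pads, with the inner faces at about x=248 and x=312 and the blade at x≈281. I'll close on it.

Request:
arm_command(deltas="0 0 0 0 0 0 0.8; 0 0 0 0 0 0 0.86; 0 0 0 0 0 0 0.9; 0 0 0 0 0 0 1; 0 0 0 0 0 0 1; 0 0 0 0 0 0 1", force=20)

```text
clock: 3.7
tcp_pos: [0.6326, 0.0938, 0.2103]
eef_rot: [1.51, 2.755, 0.0]
force: [2.5, -0.5, 0.7]
opening: 0.0097
```

```bash
python3 snap.py
```

```text
t 3.7 tcp [0.6326 0.0938 0.2103] yaw_y 32.54 z [ 0.  0. -1.] F [ 2.48 -0.5   0.75] T [ 0.048 -0.458 -0.017] q [-0.23  0.39 -0.02  1.71  0.01  1.05  0.31] op 0.0097
```

Request:
arm_command(deltas="0 0 0 0 0 0 1; 0 0 0 0 0 0 1; 0 0 0 0 0 0 1", force=70)

```text
clock: 4.0
tcp_pos: [0.6326, 0.0938, 0.2104]
eef_rot: [1.51, 2.755, 0.0]
force: [2.2, 0.8, 1.8]
opening: 0.0093
```

```bash
python3 snap.py
```

```text
t 4.0 tcp [0.6326 0.0938 0.2104] yaw_y 32.54 z [ 0.  0. -1.] F [2.21 0.81 1.76] T [ 0.068 -0.546  0.042] q [-0.23  0.39 -0.02  1.71  0.01  1.05  0.31] op 0.0093
```

Request:
arm_command(deltas="0 0 0 0 0 0.005 1; 0 0 0 0 0 0.005 1; 0 0 0 0 0 0.005 1; 0 0 0 0 0 0 1")

```text
clock: 4.4
tcp_pos: [0.6327, 0.0939, 0.2104]
eef_rot: [1.64, 2.679, 0.0]
force: [4.6, 0.7, 1.7]
opening: 0.009
```

```bash
python3 snap.py
```

```text
t 4.4 tcp [0.6327 0.0939 0.2104] yaw_y 27.04 z [ 0.  0. -1.] F [4.62 0.72 1.74] T [ 0.148 -0.948  0.051] q [-0.25  0.39  0.    1.71 -0.    1.04  0.22] op 0.009
```

Request:
arm_command(deltas="-0.0009 0.0018 0 0 0 0 1; 0 0 0 0 0 0 1")

```text
clock: 4.6
tcp_pos: [0.6328, 0.0939, 0.2102]
eef_rot: [-1.637, -2.68, 0.0]
force: [0.9, 0.6, 3.3]
opening: 0.0088
```

```bash
python3 snap.py
```

```text
t 4.6 tcp [0.6328 0.0939 0.2102] yaw_y 27.16 z [-0.001  0.    -1.   ] F [0.92 0.63 3.34] T [ 0.214 -0.182 -0.028] q [-0.25  0.39  0.    1.71 -0.    1.05  0.23] op 0.0088
```

Request:
arm_command(deltas="0 0 0 0 0 0.005 1; 0 0 0 0 0 0.005 1; 0 0 0 0 0 0 1")

```text
clock: 4.9
tcp_pos: [0.633, 0.0939, 0.2102]
eef_rot: [-1.724, -2.626, 0.0]
force: [-0.4, 2.1, 3.5]
opening: 0.0091
```

```bash
python3 snap.py
```

```text
t 4.9 tcp [0.633  0.0939 0.2102] yaw_y 23.43 z [-0.  0. -1.] F [-0.39  2.13  3.54] T [ 0.402 -0.148 -0.06 ] q [-0.26  0.39  0.01  1.71 -0.01  1.05  0.17] op 0.0091
```

Request:
arm_command(deltas="0 0 0 0 0 0.005 1; 0 0 0 0 0 0.005 1; 0 0 0 0 0 0 1")

```text
clock: 5.2
tcp_pos: [0.6331, 0.0939, 0.2103]
eef_rot: [-1.805, -2.571, -0.0]
force: [-0.1, 2.7, 1.8]
opening: 0.0087
```

```bash
python3 snap.py
```

```text
t 5.2 tcp [0.6331 0.0939 0.2103] yaw_y 19.84 z [-0.  0. -1.] F [-0.08  2.72  1.83] T [ 0.485 -0.216 -0.009] q [-0.27  0.39  0.03  1.71 -0.01  1.04  0.11] op 0.0087
```

Request:
arm_command(deltas="0.0008 0 0 0 0 0.005 1; 0 0 0 0 0 0.005 1; 0 0 0 0 0 0 1")

```text
clock: 5.5
tcp_pos: [0.6331, 0.094, 0.2103]
eef_rot: [1.885, 2.513, 0.0]
force: [1.7, 2.0, 1.3]
opening: 0.0087
```

```bash
python3 snap.py
```

```text
t 5.5 tcp [0.6331 0.094  0.2103] yaw_y 16.23 z [ 0. -0. -1.] F [1.72 1.96 1.25] T [ 0.403 -0.551 -0.05 ] q [-0.28  0.39  0.04  1.71 -0.02  1.04  0.05] op 0.0087
```

Request:
arm_command(deltas="0 0 0 0 0 0.005 1; 0 0 0 0 0 0.005 1; 0 0 0 0 0 0 1")

```text
clock: 5.8
tcp_pos: [0.6332, 0.0941, 0.2103]
eef_rot: [1.963, 2.452, 0.0]
force: [3.7, 2.1, 1.1]
opening: 0.009
```

```bash
python3 snap.py
```

```text
t 5.8 tcp [0.6332 0.0941 0.2103] yaw_y 12.64 z [ 0.  0. -1.] F [3.73 2.15 1.08] T [ 0.453 -0.949 -0.032] q [-0.29  0.39  0.05  1.71 -0.02  1.04 -0.01] op 0.009
```

Request:
arm_command(deltas="0 0 0 0 0 0.005 1; 0 0 0 0 0 0.005 1; 0 0 0 0 0 0 1")

```text
clock: 6.1
tcp_pos: [0.6332, 0.0941, 0.2103]
eef_rot: [2.04, 2.389, 0.001]
force: [5.5, 1.7, 1.2]
opening: 0.0088
```

```bash
python3 snap.py
```

```text
t 6.1 tcp [0.6332 0.0941 0.2103] yaw_y 8.99 z [ 0.  0. -1.] F [5.47 1.66 1.22] T [ 0.472 -1.144 -0.017] q [-0.3   0.39  0.06  1.71 -0.03  1.04 -0.07] op 0.0088
```

Request:
arm_command(deltas="0.0005 0.0026 0 0 0 0.005 1; 0 0 0 0 0 0.005 1; 0 0 0 0 0 0 1")

```text
clock: 6.4
tcp_pos: [0.6335, 0.0941, 0.2102]
eef_rot: [-2.114, -2.323, 0.001]
force: [0.2, 0.6, 3.2]
opening: 0.009
```

```bash
python3 snap.py
```

```text
t 6.4 tcp [0.6335 0.0941 0.2102] yaw_y 5.4 z [-0.001 -0.    -1.   ] F [0.18 0.6  3.21] T [ 0.174 -0.192  0.004] q [-0.31  0.39  0.08  1.71 -0.03  1.04 -0.13] op 0.009
```

Request:
arm_command(deltas="0 0.0005 0 0 0 0.005 1; 0 0 0 0 0 0.005 1; 0 0 0 0 0 0 1")

```text
clock: 6.7
tcp_pos: [0.6337, 0.0942, 0.2101]
eef_rot: [-2.186, -2.257, 0.001]
force: [-0.6, 0.3, 1.5]
opening: 0.0086
```

```bash
python3 snap.py
```

```text
t 6.7 tcp [0.6337 0.0942 0.2101] yaw_y 1.83 z [-0. -0. -1.] F [-0.57  0.28  1.5 ] T [-0.008  0.012 -0.007] q [-0.32  0.39  0.09  1.71 -0.04  1.04 -0.18] op 0.0086
```

Request:
arm_command(deltas="0 0.0005 0 0 0 0.005 1; 0 0 0 0 0 0.005 1; 0 0 0 0 0 0 1")

```text
clock: 7.0
tcp_pos: [0.6339, 0.0942, 0.2101]
eef_rot: [-2.255, -2.187, 0.001]
force: [-0.5, -0.9, 1.3]
opening: 0.0086
```

```bash
python3 snap.py
```

```text
t 7.0 tcp [0.6339 0.0942 0.2101] yaw_y -1.77 z [-0. -0. -1.] F [-0.51 -0.93  1.34] T [-0.139  0.292 -0.016] q [-0.32  0.39  0.1   1.71 -0.04  1.04 -0.24] op 0.0086
```

Request:
arm_command(deltas="0 0 0 0 0 0.005 1; 0 0 0 0 0 0.005 1; 0 0 0 0 0 0 1")

```text
clock: 7.3
tcp_pos: [0.634, 0.0942, 0.2102]
eef_rot: [-2.323, -2.115, 0.0]
force: [-1.6, -1.2, 1.3]
opening: 0.0088
```

```bash
python3 snap.py
```

```text
t 7.3 tcp [0.634  0.0942 0.2102] yaw_y -5.37 z [-0. -0. -1.] F [-1.61 -1.24  1.29] T [-0.209  0.206  0.01 ] q [-0.33  0.39  0.11  1.71 -0.05  1.04 -0.3 ] op 0.0088
```

Request:
arm_command(deltas="0 0 0 0 0 0.005 1; 0 0 0 0 0 0.005 1; 0 0 0 0 0 0 1")

```text
clock: 7.6
tcp_pos: [0.6341, 0.0942, 0.2102]
eef_rot: [2.388, 2.041, -0.0]
force: [0.1, -1.2, 1.5]
opening: 0.0086
```

```bash
python3 snap.py
```

```text
t 7.6 tcp [0.6341 0.0942 0.2102] yaw_y -8.97 z [ 0. -0. -1.] F [ 0.1  -1.21  1.52] T [-0.266 -0.007 -0.021] q [-0.34  0.39  0.13  1.71 -0.06  1.04 -0.36] op 0.0086
```

Request:
arm_command(deltas="0 0 0 0 0 0.005 1; 0 0 0 0 0 0.005 1; 0 0 0 0 0 0 1")

```text
clock: 7.9
tcp_pos: [0.6342, 0.0942, 0.2103]
eef_rot: [2.451, 1.965, 0.0]
force: [1.8, -1.8, 0.6]
opening: 0.0086
```

```bash
python3 snap.py
```

```text
t 7.9 tcp [0.6342 0.0942 0.2103] yaw_y -12.57 z [ 0. -0. -1.] F [ 1.79 -1.76  0.59] T [-0.41  -0.303  0.055] q [-0.35  0.39  0.14  1.71 -0.06  1.04 -0.41] op 0.0086
```

Request:
arm_command(deltas="-0.0004 0.0012 0 0 0 0.005 1; 0 0 0 0 0 0.005 1; 0 0 0 0 0 0 1")

```text
clock: 8.2
tcp_pos: [0.6344, 0.0942, 0.2102]
eef_rot: [-2.512, -1.887, 0.0]
force: [0.6, -0.4, 0.2]
opening: 0.0089
```

```bash
python3 snap.py
```

```text
t 8.2 tcp [0.6344 0.0942 0.2102] yaw_y -16.16 z [-0. -0. -1.] F [ 0.6  -0.44  0.16] T [-0.23  -0.08  -0.047] q [-0.36  0.39  0.15  1.71 -0.07  1.04 -0.47] op 0.0089
```

Request:
arm_command(deltas="-0.0004 0.0005 0 0 0 0.005 1; 0 0 0 0 0 0.005 1; 0 0 0 0 0 0 1")

```text
clock: 8.5
tcp_pos: [0.6344, 0.0941, 0.2102]
eef_rot: [-2.569, -1.807, 0.0]
force: [-0.2, 0.2, -0.1]
opening: 0.0092
```

```bash
python3 snap.py
```

```text
t 8.5 tcp [0.6344 0.0941 0.2102] yaw_y -19.76 z [-0.  0. -1.] F [-0.16  0.19 -0.08] T [ 0.006 -0.041 -0.055] q [-0.37  0.39  0.16  1.71 -0.07  1.04 -0.53] op 0.0092
```

Request:
arm_command(deltas="-0.0004 0.0003 0 0 0 0.005 1; 0 0 0 0 0 0.005 1; 0 0 0 0 0 0 1")

```text
clock: 8.8
tcp_pos: [0.6345, 0.094, 0.2102]
eef_rot: [-2.625, -1.726, -0.0]
force: [0.4, 1.5, -1.3]
opening: 0.0089
```

```bash
python3 snap.py
```

```text
t 8.8 tcp [0.6345 0.094  0.2102] yaw_y -23.35 z [-0.  0. -1.] F [ 0.41  1.53 -1.28] T [ 0.216 -0.126 -0.012] q [-0.38  0.39  0.18  1.71 -0.08  1.04 -0.59] op 0.0089
```

Request:
arm_command(deltas="0.0004 0 0 0 0 0.005 1; 0 0 0 0 0 0.005 1; 0 0 0 0 0 0 1")

```text
clock: 9.1
tcp_pos: [0.6346, 0.094, 0.2103]
eef_rot: [2.678, 1.642, 0.0]
force: [0.5, 1.0, -0.2]
opening: 0.0089
```

```bash
python3 snap.py wrist w4
```

```text
t 9.1 tcp [0.6346 0.094  0.2103] yaw_y -26.96 z [ 0. -0. -1.] F [ 0.51  1.05 -0.18] T [ 0.194 -0.298 -0.061] q [-0.39  0.39  0.19  1.71 -0.08  1.04 -0.65] op 0.0089
```

View pics/w4.png

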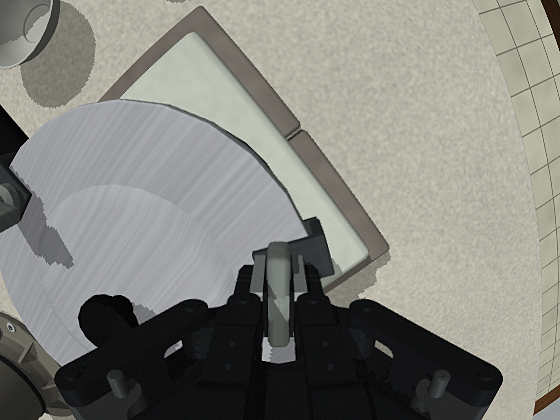

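Request:
arm_command(deltas="0 0 0 0 0 0.005 1; 0 0 0 0 0 0.005 1; 0 0 0 0 0 0 1")

```text
clock: 9.45
tcp_pos: [0.6347, 0.0939, 0.2103]
eef_rot: [2.728, 1.557, 0.0]
force: [2.5, 0.9, -0.2]
opening: 0.0088
```

```bash
python3 snap.py
```

```text
t 9.45 tcp [0.6347 0.0939 0.2103] yaw_y -30.57 z [ 0. -0. -1.] F [ 2.46  0.91 -0.23] T [ 0.182 -0.576  0.035] q [-0.4   0.39  0.2   1.71 -0.09  1.04 -0.7 ] op 0.0088
```

The blade turns with the gripper: it still stands upright in the image at (278,295).

Request:
arm_command(deltas="0.0005 0.0012 0 0 0 0.005 1; 0 0 0 0 0 0.005 1; 0 0 0 0 0 0 1")

```text
clock: 9.75
tcp_pos: [0.6349, 0.0939, 0.2102]
eef_rot: [-2.776, -1.471, 0.0]
force: [0.8, 1.7, -1.2]
opening: 0.009
```

```bash
python3 snap.py
```

```text
t 9.75 tcp [0.6349 0.0939 0.2102] yaw_y -34.17 z [-0. -0. -1.] F [ 0.83  1.7  -1.16] T [ 0.164 -0.238  0.02 ] q [-0.41  0.4   0.21  1.71 -0.1   1.04 -0.76] op 0.009
```

Request:
arm_command(deltas="0 0.0005 0 0 0 0.005 1; 0 0 0 0 0 0.005 1; 0 0 0 0 0 0 1")

```text
clock: 10.05
tcp_pos: [0.635, 0.0938, 0.2102]
eef_rot: [-2.821, -1.383, 0.0]
force: [-0.8, 0.3, -0.9]
opening: 0.0089
```

```bash
python3 snap.py
```

```text
t 10.05 tcp [0.635  0.0938 0.2102] yaw_y -37.76 z [-0. -0. -1.] F [-0.81  0.29 -0.89] T [ 0.138 -0.062  0.017] q [-0.42  0.4   0.23  1.71 -0.1   1.04 -0.82] op 0.0089
```

Request:
arm_command(deltas="0 0.0005 0 0 0 0.005 1; 0 0 0 0 0 0.005 1; 0 0 0 0 0 0 1")

```text
clock: 10.35
tcp_pos: [0.6351, 0.0937, 0.2102]
eef_rot: [-2.863, -1.294, 0.0]
force: [-0.5, 0.6, -2.3]
opening: 0.0087
```

```bash
python3 snap.py
```

```text
t 10.35 tcp [0.6351 0.0937 0.2102] yaw_y -41.36 z [-0. -0. -1.] F [-0.54  0.59 -2.29] T [0.149 0.046 0.027] q [-0.43  0.4   0.24  1.72 -0.11  1.04 -0.88] op 0.0087
```

Request:
arm_command(deltas="0 0.0002 0.0004 0 0 0.005 1; 0 0.0002 0 0 0 0.005 1; 0 0 0 0 0 0 1")

```text
clock: 10.65
tcp_pos: [0.6352, 0.0936, 0.2101]
eef_rot: [-2.902, -1.203, 0.0]
force: [-0.0, 0.7, -0.2]
opening: 0.009
```

```bash
python3 snap.py
```

```text
t 10.65 tcp [0.6352 0.0936 0.2101] yaw_y -44.96 z [-0. -0. -1.] F [-0.04  0.74 -0.22] T [ 0.183  0.154 -0.005] q [-0.44  0.4   0.25  1.72 -0.11  1.04 -0.93] op 0.009
```

Request:
arm_command(deltas="0 0.0002 0 0 0 0.005 1; 0 0.0002 0 0 0 0.005 1; 0 0 0 0 0 0 1")

```text
clock: 10.95
tcp_pos: [0.6353, 0.0935, 0.2101]
eef_rot: [-2.938, -1.111, 0.0]
force: [-0.8, 1.7, 0.1]
opening: 0.0088
```

```bash
python3 snap.py
```

```text
t 10.95 tcp [0.6353 0.0935 0.2101] yaw_y -48.56 z [-0. -0. -1.] F [-0.77  1.72  0.15] T [ 0.076  0.217 -0.058] q [-0.45  0.4   0.27  1.72 -0.12  1.04 -0.99] op 0.0088
```

Request:
arm_command(deltas="0 0.0002 0 0 0 0.005 1; 0 0.0002 0 0 0 0.005 1; 0 0 0 0 0 0 1")

```text
clock: 11.25
tcp_pos: [0.6354, 0.0935, 0.2101]
eef_rot: [2.972, 1.019, -0.0]
force: [-0.5, 0.1, -0.2]
opening: 0.0085
```

```bash
python3 snap.py
```

```text
t 11.25 tcp [0.6354 0.0935 0.2101] yaw_y -52.15 z [-0. -0. -1.] F [-0.53  0.15 -0.24] T [0.189 0.235 0.272] q [-0.46  0.4   0.28  1.72 -0.12  1.04 -1.05] op 0.0085
```

Request:
arm_command(deltas="0 0.0001 0 0 0 0.003 1; 0 0 0 0 0 0 1")

```text
clock: 11.45
tcp_pos: [0.6355, 0.0935, 0.2101]
eef_rot: [-2.981, -0.992, 0.0]
force: [-1.9, 0.8, -1.1]
opening: 0.0088
```

```bash
python3 snap.py
```

```text
t 11.45 tcp [0.6355 0.0935 0.2101] yaw_y -53.17 z [-0. -0. -1.] F [-1.92  0.75 -1.1 ] T [0.061 0.232 0.415] q [-0.46  0.4   0.28  1.72 -0.13  1.04 -1.06] op 0.0088
```

Request:
arm_command(deltas="0 0.0001 0 0 0 0.003 1; 0 0 0 0 0 0 1")

```text
clock: 11.65
tcp_pos: [0.6355, 0.0934, 0.2101]
eef_rot: [-2.99, -0.964, 0.0]
force: [-0.5, 0.0, -0.4]
opening: 0.0087
```

```bash
python3 snap.py
```

```text
t 11.65 tcp [0.6355 0.0934 0.2101] yaw_y -54.27 z [-0.  0. -1.] F [-0.52  0.   -0.38] T [0.123 0.26  0.431] q [-0.46  0.4   0.29  1.72 -0.13  1.04 -1.08] op 0.0087
```

Request:
arm_command(deltas="0 0.0002 0 0 0 0.005 1; 0 0 0 0 0 0 1")

```text
clock: 11.85
tcp_pos: [0.6355, 0.0933, 0.2101]
eef_rot: [-3.005, -0.915, 0.0]
force: [-1.1, -0.4, -1.1]
opening: 0.0088
```

```bash
python3 snap.py
```

```text
t 11.85 tcp [0.6355 0.0933 0.2101] yaw_y -56.12 z [-0. -0. -1.] F [-1.07 -0.43 -1.09] T [0.155 0.256 0.428] q [-0.47  0.4   0.29  1.72 -0.13  1.04 -1.11] op 0.0088
```

Request:
arm_command(deltas="0 0.0005 0.0001 0 0 0.012 1; 0 0.0005 0.0001 0 0 0.012 1; 0 0.0005 0.0001 0 0 0.012 1; 0 0.0005 0.0001 0 0 0.012 1; 0 0.0005 0 0 0 0.012 1; 0 0.0005 0.0001 0 0 0.012 1; 0 0 0 0 0 0 1")

```text
clock: 12.55
tcp_pos: [0.6359, 0.0925, 0.21]
eef_rot: [3.134, 0.219, -0.0]
force: [-1.8, -0.3, -0.4]
opening: 0.0087
```

```bash
python3 snap.py
```

```text
t 12.55 tcp [0.6359 0.0925 0.21  ] yaw_y -82.02 z [-0. -0. -1.] F [-1.8  -0.27 -0.37] T [0.048 0.174 0.334] q [-0.54  0.41  0.39  1.72 -0.18  1.04 -1.52] op 0.0087
```

Request:
arm_command(deltas="-0.0003 0.0005 0.0001 0 0 0.012 1; 0 0.0005 0.0001 0 0 0.012 1; 0 0.0005 0.0001 0 0 0.012 1; 0 0.0005 0.0001 0 0 0.012 1; 0 0.0005 0 0 0 0.012 1; 0 0.0005 0.0001 0 0 0.012 1; 0 0 0 0 0 0 1")

```text
clock: 13.25
tcp_pos: [0.6358, 0.0916, 0.2098]
eef_rot: [3.104, -0.486, 0.0]
force: [-1.9, 0.8, -0.2]
opening: 0.0087
```

```bash
python3 snap.py wrist w5
```

```text
t 13.25 tcp [0.6358 0.0916 0.2098] yaw_y -107.81 z [ 0. -0. -1.] F [-1.91  0.83 -0.18] T [0.064 0.096 0.389] q [-0.61  0.42  0.49  1.73 -0.23  1.05 -1.93] op 0.0087
```

View pics/w5.png

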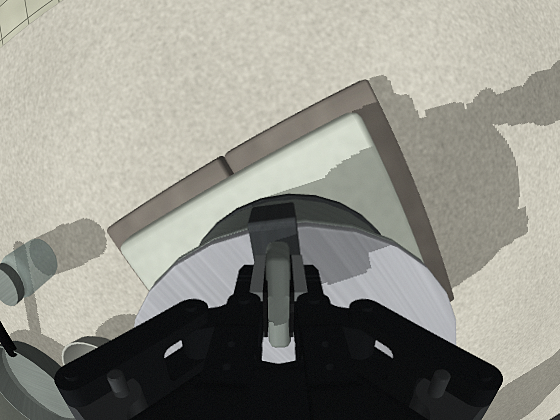

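The blade is still upright in the pads at (278,295), and the pot and stove edges look undisturbed.

Request:
arm_command(deltas="-0.0006 0.0005 0.0001 0 0 0.012 1; 0 0.0005 0.0001 0 0 0.012 1; 0 0.0005 0.0001 0 0 0.012 1; 0 0.0005 0.0001 0 0 0.012 1; 0 0.0005 0 0 0 0.012 1; 0 0.0005 0.0001 0 0 0.012 1; 0 0.0005 0.0001 0 0 0.012 1;0 0.0005 0 0 0 0.012 1;0 0 0 0 0 0 1")

```text
clock: 14.2
tcp_pos: [0.6351, 0.0907, 0.2097]
eef_rot: [2.82, -1.385, 0.001]
force: [0.3, 0.6, -1.1]
opening: 0.0091
```

```bash
python3 snap.py
```

```text
t 14.2 tcp [0.6351 0.0907 0.2097] yaw_y -142.31 z [ 0. -0. -1.] F [ 0.35  0.59 -1.07] T [-0.018 -0.12   0.34 ] q [-0.71  0.45  0.63  1.73 -0.3   1.06 -2.46] op 0.0091
```

Request:
arm_command(deltas="0 0 0 0 0 0 0.5; 0 0 0 0 0 0 0.4; 0 0 0 0 0 0 0.4; -0.0069 0 -0.06 0 0 0 0.4; 0 0 -0.1 0 0 0 0.4; 0 0 -0.04 0 0 -0.0238 0.4; 0 0 0 0 0 -0.0238 0.4; 0 0 0 0 0 -0.0238 0.4; 0 0 0 0 0 -0.0238 0.4; 0 0 0 0 0 -0.0238 0.4")

```text
clock: 15.2
tcp_pos: [0.6337, 0.0922, 0.2698]
eef_rot: [-3.131, 0.251, -0.0]
force: [0.1, -1.1, -0.8]
opening: 0.051
```

Request:
arm_command(deltas="0 0 0 0 0 -0.0238 0.4; 0 0 0 0 0 -0.0238 0.4; 0 0 0 0 0 -0.0238 0.4; 0 0 0 0 0 -0.0238 0.4; 0 0 0 0 0 -0.0238 0.4; 0 0 0 0 0 -0.0238 0.4; 0 0 0 0 0 -0.0238 0.4; 0 0 0 0 0 -0.0238 0.4; 0 0 0 0 0 -0.0238 0.4; 0 0 0 0 0 -0.0238 0.4")

```text
clock: 16.2
tcp_pos: [0.6337, 0.0922, 0.2698]
eef_rot: [2.467, 1.945, 0.0]
force: [-0.2, 0.1, -0.2]
opening: 0.0511
```

Request:
arm_command(deltas="0 0 0 0 0 -0.0238 0.4; 0 0 0 0 0 -0.0238 0.4; 0 0 0 0 0 -0.0238 0.4; 0 0 0 0 0 -0.0238 0.4; 0 0 0 0 0 -0.0238 0.4; 0 0 0 0 0 -0.0238 0.4; 0 0 0 0 0 0 0.4; 0 0 0 0 0 0 0.4")

```text
clock: 17.0
tcp_pos: [0.6337, 0.092, 0.2697]
eef_rot: [1.396, 2.814, 0.0]
force: [0.4, -0.1, 0.3]
opening: 0.0513
```

```bash
python3 snap.py wrist w6
```

```text
t 17.0 tcp [0.6337 0.092  0.2697] yaw_y 37.24 z [ 0.  0. -1.] F [ 0.4  -0.06  0.29] T [-0.003  0.035  0.068] q [-0.28  0.34  0.05  1.65 -0.02  1.16  0.42] op 0.0513
```

View pics/w6.png

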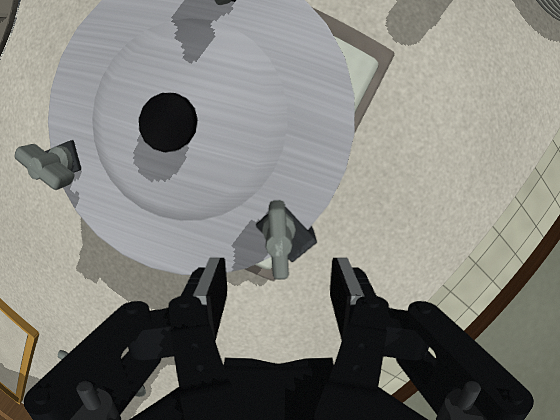

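The wrist view shows blade A at (279,238), free of the open fingers. It leans about 2–3° anticlockwise of the tool, which is the wind-up. I'll square up to it and regrasp.

Request:
arm_command(deltas="0 0 0.06 0 0 -0.0055 0.4; 0 0 0.08 0 0 0 0.4; 0 0 0.06 0 0 0 0.4; 0 0 0 0 0 0 0.6; 0 0 0 0 0 0 0.75; 0 0 0 0 0 0 0.85; 0 0 0 0 0 0 1; 0 0 0 0 0 0 1; 0 0 0 0 0 0 1", force=20)

```text
clock: 17.95
tcp_pos: [0.634, 0.0923, 0.2105]
eef_rot: [1.34, 2.84, 0.001]
force: [-1.2, -1.8, 7.4]
opening: 0.0092
```

```bash
python3 snap.py
```

```text
t 17.95 tcp [0.634  0.0923 0.2105] yaw_y 39.47 z [ 0.001  0.    -1.   ] F [-1.22 -1.78  7.36] T [-0.253  0.291  0.159] q [-0.28  0.39  0.04  1.71 -0.02  1.04  0.46] op 0.0092
```

Request:
arm_command(deltas="0 0 0 0 0 0 1; 0 0 0 0 0 0 1; 0 0 0 0 0 0 1", force=70)

```text
clock: 18.25
tcp_pos: [0.634, 0.0923, 0.2105]
eef_rot: [1.34, 2.84, 0.001]
force: [-2.6, -0.7, 7.3]
opening: 0.0087
```

```bash
python3 snap.py
```

```text
t 18.25 tcp [0.634  0.0923 0.2105] yaw_y 39.48 z [ 0.001  0.    -1.   ] F [-2.63 -0.67  7.26] T [-0.308  0.494  0.17 ] q [-0.28  0.39  0.04  1.71 -0.02  1.04  0.46] op 0.0087
```

Request:
arm_command(deltas="0.0006 -0.0008 -0.0015 0 0 0.006 1; 0 0 0 0 0 0.012 1; 0 0 0 0 0 0.012 1; 0 0 0 0 0 0 1")

```text
clock: 18.65
tcp_pos: [0.6339, 0.0923, 0.2107]
eef_rot: [1.603, 2.7, 0.001]
force: [2.2, -2.0, 4.6]
opening: 0.0087
```

```bash
python3 snap.py
```

```text
t 18.65 tcp [0.6339 0.0923 0.2107] yaw_y 28.61 z [ 0.001  0.    -1.   ] F [ 2.24 -2.03  4.56] T [-0.36  -0.308  0.357] q [-0.31  0.39  0.08  1.71 -0.03  1.04  0.28] op 0.0087
```

Request:
arm_command(deltas="-0.0003 0.0004 -0.0004 0 0 0.012 1; 0 0 0 0 0 0.012 1; 0 0 0 0 0 0.012 1; 0 0 0 0 0 0.012 1; 0 0 0 0 0 0.012 1; 0 0 0 0 0 0.012 1; 0 0 0 0 0 0 1")

```text
clock: 19.35
tcp_pos: [0.6339, 0.0922, 0.2106]
eef_rot: [2.166, 2.275, 0.001]
force: [0.8, -2.6, 4.1]
opening: 0.0086
```

```bash
python3 snap.py
```

```text
t 19.35 tcp [0.6339 0.0922 0.2106] yaw_y 2.81 z [ 0.001 -0.    -1.   ] F [ 0.77 -2.63  4.06] T [-0.535 -0.36   0.388] q [-0.37  0.39  0.17  1.72 -0.07  1.04 -0.13] op 0.0086
```

Request:
arm_command(deltas="0 0 0 0 0 0.012 1; 0 0 0 0 0 0.012 1; 0 0 0 0 0 0.012 1; 0 0 0 0 0 0.012 1; 0 0 0 0 0 0.012 1; 0 0 0 0 0 0.012 1; 0 0 0 0 0 0 1")

```text
clock: 20.05
tcp_pos: [0.6338, 0.0922, 0.2105]
eef_rot: [2.62, 1.733, 0.001]
force: [1.7, -3.0, 4.1]
opening: 0.0088
```

```bash
python3 snap.py
```

```text
t 20.05 tcp [0.6338 0.0922 0.2105] yaw_y -23.03 z [ 0.001 -0.    -1.   ] F [ 1.68 -3.04  4.12] T [-0.505 -0.49   0.389] q [-0.44  0.4   0.26  1.72 -0.11  1.04 -0.55] op 0.0088
```

Request:
arm_command(deltas="-0.0009 0.0008 0 0 0 0.012 1; 0 0 0 0 0 0.012 1; 0 0 0 0 0 0.012 1; 0 0 0 0 0 0.012 1; 0 0 0 0 0 0.012 1; 0 0 0 0 0 0.012 1; 0 0 0 0 0 0.005 1; 0 0 0 0 0 0 1; 0 0 0 0 0 0 1")

```text
clock: 20.95
tcp_pos: [0.6338, 0.0921, 0.2103]
eef_rot: [-2.958, -1.057, -0.001]
force: [1.6, 0.5, 3.9]
opening: 0.0085
```

```bash
python3 snap.py
```

```text
t 20.95 tcp [0.6338 0.0921 0.2103] yaw_y -50.68 z [ 0.  0. -1.] F [1.62 0.48 3.85] T [-0.087 -0.435  0.411] q [-0.52  0.4   0.36  1.72 -0.16  1.04 -0.99] op 0.0085
```

Request:
arm_command(deltas="0 0 0 0 0 0.007 1; 0 0 0 0 0 0 1; 0 0 0 0 0 0 1")

```text
clock: 21.25
tcp_pos: [0.6337, 0.0921, 0.2103]
eef_rot: [-2.981, -0.99, -0.0]
force: [1.9, 0.5, 3.9]
opening: 0.0089
```

```bash
python3 snap.py
```

```text
t 21.25 tcp [0.6337 0.0921 0.2103] yaw_y -53.25 z [ 0.  0. -1.] F [1.94 0.48 3.87] T [-0.03  -0.517  0.372] q [-0.53  0.41  0.37  1.73 -0.17  1.04 -1.03] op 0.0089
```

Request:
arm_command(deltas="0 0 0 0 0 0 0.6; 0 0 0 0 0 0 0.4; 0 0 0 0 0 0 0.4; 0 0 -0.08 0 0 0 0.4; 0 0 -0.12 0 0 0 0.4; 0 0 -0.1 0 0 -0.0238 0.4; 0 0 -0.1 0 0 -0.0238 0.4; 0 0 0 0 0 -0.0238 0.4; 0 0 0 0 0 -0.0238 0.4; 0 0 0 0 0 -0.0238 0.4")

```text
clock: 22.25
tcp_pos: [0.6334, 0.092, 0.3302]
eef_rot: [-2.409, -2.016, 0.0]
force: [-0.4, -0.6, -0.4]
opening: 0.0512
```

Request:
arm_command(deltas="0 0 0 0 0 -0.0238 0.3; 0 0 0 0 0 -0.0238 0.3; 0 0 0 0 0 -0.0238 0.3; 0 0 0 0 0 -0.0238 0.3; 0 0 0 0 0 -0.0238 0.3; 0 0 0 0 0 0 0.3")

```text
clock: 22.85
tcp_pos: [0.6334, 0.0918, 0.33]
eef_rot: [-1.512, -2.753, 0.0]
force: [-0.5, 0.4, -0.2]
opening: 0.0598
```

```bash
python3 snap.py wrist w7
```

```text
t 22.85 tcp [0.6334 0.0918 0.33  ] yaw_y 32.46 z [-0.001  0.    -1.   ] F [-0.51  0.4  -0.23] T [-0.005  0.006  0.02 ] q [-0.36  0.3   0.15  1.57 -0.05  1.27  0.36] op 0.0598
```

View pics/w7.png

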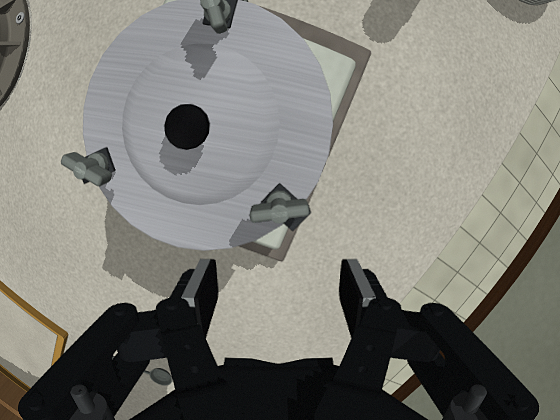

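The wrist view shows blade A turned to its final angle at (280,210), blade B at (90,168), blade C at (218,12) and the knob at (187,127).

```bash
python3 - <<'E'
from ov import *
from fit import lidfit
w=np.load("w7.npz")
r=[overlay(w,(.633,.0932),y,245,175,0,n=64,f=6,zc=.2288) for y in(37,39.5,42)]
q=[overlay(w,(.4735,.0368),y,58,132,0,n=64,f=6) for y in(0,3,6)]
cv2.imwrite("pics/z5.png",cv2.resize(np.vstack([np.hstack(r),np.hstack(q)]),None,fx=.69,fy=.69))
c=[.5372,.1105]
for _ in range(2):
    x,n,e=lidfit(w,c);c=x[:2];print(x,n,e)
E
```

```text
[0.53730803 0.1106932  0.11631784] 93 0.00022486429786849893
[0.53733982 0.1105637  0.11634552] 94 0.0002475473113638322
```

View pics/z5.png

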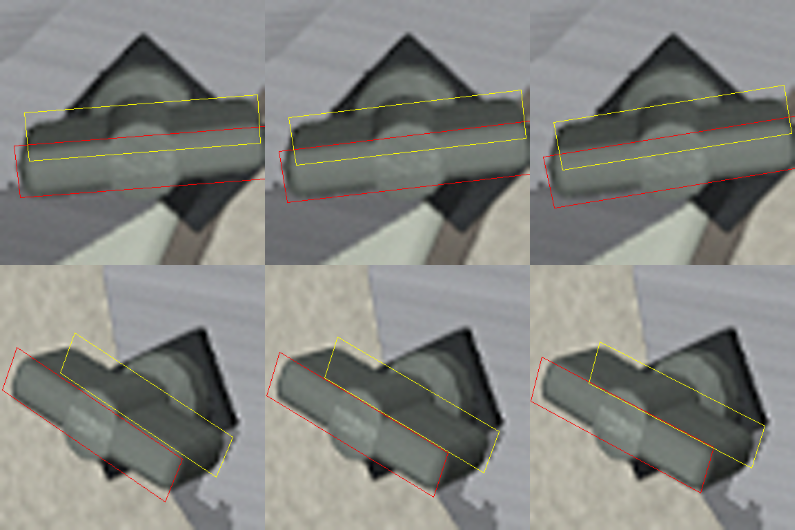

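Request:
arm_command(deltas="0 0 0 0 0 -0.0238 0.4; 0 0 0 0 0 -0.0238 0.4; 0 0 0 0 0 -0.0238 0.4; 0 0 0 0 0 -0.0238 0.4; 0 0 0 0 0 -0.0238 0.4; 0 0 0 0 0 -0.0238 0.4; 0 0 0 0 0 -0.0238 0.4; 0 0 0 0 0 -0.0015 0.4")

```text
clock: 23.7
tcp_pos: [0.6336, 0.0918, 0.3301]
eef_rot: [0.075, -3.14, -0.0]
force: [0.1, -0.4, 0.1]
opening: 0.0509
```

Request:
arm_command(deltas="0.108 -0.0312 0 0 0 0 0.4; 0.108 -0.0312 0 0 0 0 0.4; 0.108 -0.0312 0 0 0 0 0.4; 0.108 -0.0312 0 0 0 0 0.4; 0.108 -0.0312 0 0 0 0 0.4; 0 0 0.1 0 0 0 0.4; 0 0 0.1 0 0 0 0.4; 0 0 0 0 0 0 0.4; 0 0 0 0 0 0 0.4")

```text
clock: 24.6
tcp_pos: [0.4742, 0.0373, 0.2708]
eef_rot: [0.07, -3.14, -0.0]
force: [0.3, 0.1, -0.1]
opening: 0.0512
```

```bash
python3 snap.py wrist w8
```

```text
t 24.6 tcp [0.4742 0.0373 0.2708] yaw_y 92.57 z [-0.001  0.    -1.   ] F [ 0.34  0.09 -0.08] T [-0.005 -0.002  0.049] q [-0.2   0.06 -0.02  1.99  0.    1.09  1.4 ] op 0.0512
```

View pics/w8.png

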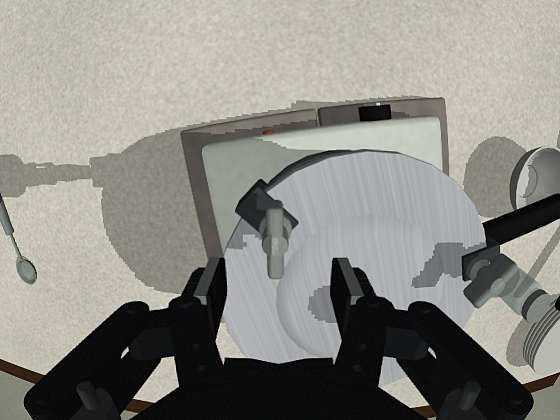

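The wrist view shows blade B at (275,240), nearly upright between the open fingers, whose midline is near x=278. I'll compare it with the well-centred view of A (w6).

```bash
python3 - <<'E'
from ov import *
a=np.load("w6.npz");w=np.load("w8.npz")
r=[overlay(a,(.6338,.0922),y,238,190,0,n=95,f=4,zc=.229) for y in(-50.5,)]+[overlay(w,c,y,238,190,0,n=95,f=4) for c,y in[((.474,.0366),3),]]
cv2.imwrite("pics/z6.png",np.hstack(r))
E
```

```text
(no output)
```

View pics/z6.png

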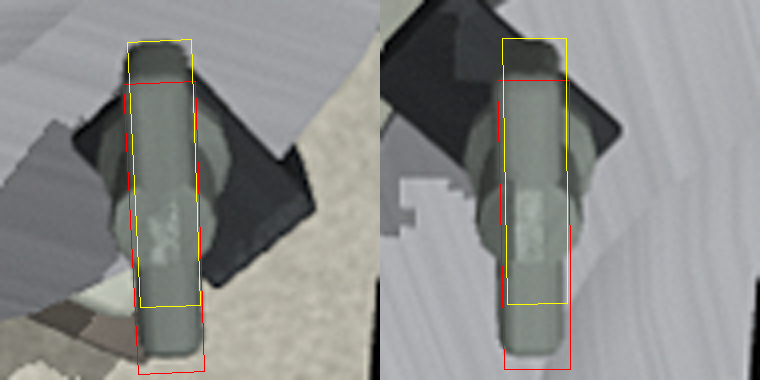

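Request:
arm_command(deltas="-0.0012 -0.0037 0.06 0 0 0 0.4; 0 0 0.08 0 0 0 0.4; 0 0 0.058 0 0 0 0.4; 0 0 0 0 0 0 0.5; 0 0 0 0 0 0 0.7; 0 0 0 0 0 0 0.85; 0 0 0 0 0 0 1; 0 0 0 0 0 0 1; 0 0 0 0 0 0 1", force=20)

```text
clock: 25.55
tcp_pos: [0.4753, 0.0358, 0.2119]
eef_rot: [-0.076, 3.139, -0.0]
force: [0.7, -4.5, 6.7]
opening: 0.0096
```

```bash
python3 snap.py
```

```text
t 25.55 tcp [0.4753 0.0358 0.2119] yaw_y 92.77 z [ 0.002 -0.    -1.   ] F [ 0.7  -4.53  6.72] T [-1.096 -0.254  0.045] q [-0.19  0.12 -0.02  2.06  0.    0.96  1.4 ] op 0.0096
```

Request:
arm_command(deltas="0 0 0 0 0 0 1; 0 0 0 0 0 0 1; 0 0 0 0 0 0 1", force=70)

```text
clock: 25.85
tcp_pos: [0.4754, 0.0358, 0.2119]
eef_rot: [-0.076, 3.139, -0.0]
force: [0.9, -5.9, 8.3]
opening: 0.0092
```

```bash
python3 snap.py
```

```text
t 25.85 tcp [0.4754 0.0358 0.2119] yaw_y 92.77 z [ 0.002 -0.    -1.   ] F [ 0.95 -5.88  8.26] T [-1.14  -0.193 -0.004] q [-0.19  0.12 -0.02  2.06  0.    0.96  1.4 ] op 0.0092
```

Request:
arm_command(deltas="0 -0.0027 -0.003 0 0 0.005 1; 0 0 0 0 0 0.005 1; 0 0 0 0 0 0 1")

```text
clock: 26.15
tcp_pos: [0.4753, 0.0355, 0.2124]
eef_rot: [0.023, 3.14, 0.001]
force: [4.7, -1.5, 2.6]
opening: 0.0087
```

```bash
python3 snap.py
```

```text
t 26.15 tcp [0.4753 0.0355 0.2124] yaw_y 89.15 z [ 0.002  0.    -1.   ] F [ 4.74 -1.52  2.62] T [-0.35  -0.876 -0.025] q [-0.2   0.12 -0.01  2.06  0.    0.96  1.34] op 0.0087
```

Request:
arm_command(deltas="-0.002 -0.0005 0 0 0 0.005 1; 0 0 0 0 0 0.005 1; 0 0 0 0 0 0 1")

```text
clock: 26.45
tcp_pos: [0.4754, 0.0354, 0.2122]
eef_rot: [0.12, 3.139, 0.001]
force: [0.8, -1.0, 4.6]
opening: 0.0085
```

```bash
python3 snap.py
```

```text
t 26.45 tcp [0.4754 0.0354 0.2122] yaw_y 85.61 z [ 0.001  0.    -1.   ] F [ 0.76 -0.98  4.59] T [-0.141 -0.313 -0.032] q [-0.2   0.12 -0.01  2.06  0.    0.96  1.28] op 0.0085
```

Request:
arm_command(deltas="0 0 0 0 0 0.005 1; 0 0 0 0 0 0.005 1; 0 0 0 0 0 0 1")

```text
clock: 26.75
tcp_pos: [0.4754, 0.0353, 0.2121]
eef_rot: [0.218, 3.133, 0.0]
force: [1.4, -1.7, 5.0]
opening: 0.0084
```

```bash
python3 snap.py
```

```text
t 26.75 tcp [0.4754 0.0353 0.2121] yaw_y 82.03 z [ 0.001  0.    -1.   ] F [ 1.35 -1.74  4.98] T [-0.254 -0.243 -0.047] q [-0.21  0.12 -0.    2.06  0.    0.96  1.22] op 0.0084
```

Request:
arm_command(deltas="-0.0003 -0.0007 -0.0008 0 0 0.005 1; 0 0 0 0 0 0.005 1; 0 0 0 0 0 0 1")

```text
clock: 27.05
tcp_pos: [0.4754, 0.0352, 0.2122]
eef_rot: [0.316, 3.125, 0.0]
force: [1.8, -0.5, 3.2]
opening: 0.0087
```

```bash
python3 snap.py
```

```text
t 27.05 tcp [0.4754 0.0352 0.2122] yaw_y 78.45 z [ 0.  0. -1.] F [ 1.78 -0.45  3.18] T [-0.011 -0.434 -0.003] q [-0.21  0.12  0.    2.06 -0.    0.96  1.16] op 0.0087
```

Request:
arm_command(deltas="0 -0.0003 0 0 0 0.005 1; 0 0 0 0 0 0.005 1; 0 0 0 0 0 0 1")

```text
clock: 27.35
tcp_pos: [0.4754, 0.0351, 0.2122]
eef_rot: [0.414, 3.114, 0.0]
force: [1.5, 0.1, 4.1]
opening: 0.0091
```

```bash
python3 snap.py
```

```text
t 27.35 tcp [0.4754 0.0351 0.2122] yaw_y 74.87 z [ 0.  0. -1.] F [1.51 0.11 4.1 ] T [-0.031 -0.421  0.011] q [-0.21  0.12  0.01  2.06 -0.    0.96  1.1 ] op 0.0091
```

Request:
arm_command(deltas="0 -0.0003 0 0 0 0.005 1; 0 0 0 0 0 0.005 1; 0 0 0 0 0 0 1")

```text
clock: 27.65
tcp_pos: [0.4754, 0.0349, 0.2122]
eef_rot: [0.511, 3.099, 0.0]
force: [2.0, -0.0, 4.4]
opening: 0.0089
```

```bash
python3 snap.py
```

```text
t 27.65 tcp [0.4754 0.0349 0.2122] yaw_y 71.28 z [ 0.  0. -1.] F [ 1.97 -0.03  4.43] T [ 0.066 -0.536 -0.014] q [-0.22  0.12  0.01  2.06 -0.    0.96  1.04] op 0.0089
```

Request:
arm_command(deltas="-0.0006 -0.0002 -0.0005 0 0 0.005 1; 0 -0.0002 0 0 0 0.005 1; 0 0 0 0 0 0 1")

```text
clock: 27.95
tcp_pos: [0.4753, 0.0348, 0.2122]
eef_rot: [0.608, 3.082, 0.0]
force: [1.6, 1.4, 3.6]
opening: 0.0092
```

```bash
python3 snap.py
```

```text
t 27.95 tcp [0.4753 0.0348 0.2122] yaw_y 67.7 z [ 0.  0. -1.] F [1.62 1.38 3.57] T [ 0.241 -0.448 -0.044] q [-0.22  0.12  0.02  2.06 -0.    0.96  0.98] op 0.0092
```

Request:
arm_command(deltas="0 -0.0002 0 0 0 0.005 1; 0 -0.0002 0 0 0 0.005 1; 0 0 0 0 0 0 1")

```text
clock: 28.25
tcp_pos: [0.4753, 0.0347, 0.2122]
eef_rot: [0.704, 3.062, 0.0]
force: [2.3, 1.4, 3.6]
opening: 0.0088
```

```bash
python3 snap.py
```

```text
t 28.25 tcp [0.4753 0.0347 0.2122] yaw_y 64.1 z [ 0.  0. -1.] F [2.26 1.44 3.63] T [ 0.307 -0.532  0.021] q [-0.23  0.12  0.02  2.06 -0.    0.96  0.91] op 0.0088
```

Request:
arm_command(deltas="0 -0.0002 0 0 0 0.005 1; 0 -0.0002 0 0 0 0.005 1; 0 0 0 0 0 0 1")

```text
clock: 28.55
tcp_pos: [0.4753, 0.0346, 0.2122]
eef_rot: [0.8, 3.038, 0.0]
force: [2.2, 1.9, 3.3]
opening: 0.0087
```

```bash
python3 snap.py
```

```text
t 28.55 tcp [0.4753 0.0346 0.2122] yaw_y 60.51 z [ 0.  0. -1.] F [2.24 1.88 3.3 ] T [ 0.387 -0.558  0.023] q [-0.23  0.12  0.03  2.06 -0.    0.96  0.85] op 0.0087
```

Request:
arm_command(deltas="-0.0003 0.0006 -0.0005 0 0 0.005 1; 0 0 0 0 0 0.005 1; 0 0 0 0 0 0 1")

```text
clock: 28.85
tcp_pos: [0.4753, 0.0346, 0.2122]
eef_rot: [-0.895, -3.011, 0.0]
force: [2.4, 0.2, 2.1]
opening: 0.0086
```

```bash
python3 snap.py
```

```text
t 28.85 tcp [0.4753 0.0346 0.2122] yaw_y 56.9 z [-0. -0. -1.] F [2.44 0.2  2.09] T [ 0.231 -0.402 -0.041] q [-0.24  0.12  0.03  2.06 -0.    0.96  0.79] op 0.0086
```

Request:
arm_command(deltas="0 0 0 0 0 0.005 1; 0 0 0 0 0 0.005 1; 0 0 0 0 0 0 1")

```text
clock: 29.15
tcp_pos: [0.4752, 0.0345, 0.2122]
eef_rot: [-0.989, -2.982, 0.0]
force: [1.6, 0.9, 2.9]
opening: 0.0088
```

```bash
python3 snap.py
```

```text
t 29.15 tcp [0.4752 0.0345 0.2122] yaw_y 53.3 z [-0. -0. -1.] F [1.61 0.9  2.94] T [ 0.155 -0.315  0.037] q [-0.24  0.12  0.04  2.06 -0.01  0.96  0.73] op 0.0088
```

Request:
arm_command(deltas="0 0 0 0 0 0.005 1; 0 0 0 0 0 0.005 1; 0 0 0 0 0 0 1")

```text
clock: 29.45
tcp_pos: [0.4752, 0.0344, 0.2122]
eef_rot: [-1.082, -2.949, 0.0]
force: [0.8, -0.0, 2.1]
opening: 0.0092
```

```bash
python3 snap.py
```

```text
t 29.45 tcp [0.4752 0.0344 0.2122] yaw_y 49.7 z [-0. -0. -1.] F [ 0.78 -0.    2.1 ] T [-0.029 -0.207  0.033] q [-0.25  0.12  0.04  2.06 -0.01  0.96  0.67] op 0.0092
```

Request:
arm_command(deltas="0 -0.0002 0 0 0 0.005 1; 0 0 0 0 0 0.005 1; 0 0 0 0 0 0 1")

```text
clock: 29.75
tcp_pos: [0.4752, 0.0344, 0.2122]
eef_rot: [-1.174, -2.914, 0.0]
force: [0.8, -0.3, 1.9]
opening: 0.0085
```

```bash
python3 snap.py
```

```text
t 29.75 tcp [0.4752 0.0344 0.2122] yaw_y 46.1 z [-0. -0. -1.] F [ 0.83 -0.27  1.9 ] T [-0.117 -0.178  0.028] q [-0.25  0.12  0.05  2.06 -0.01  0.96  0.6 ] op 0.0085
```

Request:
arm_command(deltas="0 -0.0002 0 0 0 0.005 1; 0 0 0 0 0 0.005 1; 0 0 0 0 0 0 1")

```text
clock: 30.05
tcp_pos: [0.4751, 0.0343, 0.2122]
eef_rot: [-1.265, -2.875, 0.001]
force: [0.4, -0.8, 1.1]
opening: 0.0084
```

```bash
python3 snap.py
```

```text
t 30.05 tcp [0.4751 0.0343 0.2122] yaw_y 42.5 z [-0. -0. -1.] F [ 0.42 -0.8   1.1 ] T [-0.237 -0.086 -0.001] q [-0.26  0.12  0.05  2.06 -0.01  0.96  0.54] op 0.0084
```

Request:
arm_command(deltas="0 -0.0002 0 0 0 0.005 1; 0 0 0 0 0 0.005 1; 0 0 0 0 0 0 1")

```text
clock: 30.35
tcp_pos: [0.4751, 0.0343, 0.2122]
eef_rot: [-1.355, -2.834, 0.001]
force: [0.3, -1.7, 1.1]
opening: 0.0086
```

```bash
python3 snap.py
```

```text
t 30.35 tcp [0.4751 0.0343 0.2122] yaw_y 38.9 z [-0. -0. -1.] F [ 0.26 -1.74  1.06] T [-0.318 -0.067 -0.02 ] q [-0.26  0.12  0.06  2.06 -0.01  0.96  0.48] op 0.0086
```

Request:
arm_command(deltas="-0.0008 -0.0008 0 0 0 0.005 1; 0 0 0 0 0 0.005 1; 0 0 0 0 0 0 1")

```text
clock: 30.65
tcp_pos: [0.475, 0.0341, 0.2122]
eef_rot: [-1.443, -2.79, 0.0]
force: [-1.1, -0.2, 1.6]
opening: 0.0092
```

```bash
python3 snap.py
```

```text
t 30.65 tcp [0.475  0.0341 0.2122] yaw_y 35.31 z [-0.  0. -1.] F [-1.11 -0.16  1.64] T [-0.025  0.004 -0.019] q [-0.26  0.12  0.06  2.06 -0.01  0.96  0.42] op 0.0092
```

Request:
arm_command(deltas="-0.0002 -0.0004 0 0 0 0.005 1; 0 0 0 0 0 0.005 1; 0 0 0 0 0 0 1")

```text
clock: 30.95
tcp_pos: [0.4749, 0.0341, 0.2122]
eef_rot: [-1.53, -2.743, 0.0]
force: [-1.2, 0.1, 1.5]
opening: 0.0089
```

```bash
python3 snap.py
```

```text
t 30.95 tcp [0.4749 0.0341 0.2122] yaw_y 31.71 z [-0.001  0.    -1.   ] F [-1.16  0.09  1.52] T [0.068 0.172 0.032] q [-0.27  0.12  0.07  2.06 -0.01  0.96  0.36] op 0.0089
```

Request:
arm_command(deltas="0 -0.0004 0 0 0 0.005 1; 0 0 0 0 0 0.005 1; 0 0 0 0 0 0 1")

```text
clock: 31.25
tcp_pos: [0.4749, 0.034, 0.2122]
eef_rot: [-1.615, -2.694, 0.0]
force: [-1.3, 0.4, -0.1]
opening: 0.0088
```

```bash
python3 snap.py
```

```text
t 31.25 tcp [0.4749 0.034  0.2122] yaw_y 28.11 z [-0.  0. -1.] F [-1.3   0.4  -0.11] T [ 0.136  0.124 -0.062] q [-0.27  0.12  0.07  2.06 -0.01  0.96  0.3 ] op 0.0088
```

Request:
arm_command(deltas="0 -0.0006 0 0 0 0.005 1; 0 0 0 0 0 0.005 1; 0 0 0 0 0 0 1")

```text
clock: 31.55
tcp_pos: [0.4748, 0.0339, 0.2122]
eef_rot: [-1.699, -2.642, 0.0]
force: [-0.4, 2.1, 0.2]
opening: 0.0088
```

```bash
python3 snap.py
```

```text
t 31.55 tcp [0.4748 0.0339 0.2122] yaw_y 24.52 z [-0.  0. -1.] F [-0.41  2.07  0.16] T [0.151 0.054 0.027] q [-0.28  0.12  0.08  2.06 -0.01  0.96  0.23] op 0.0088
```

Request:
arm_command(deltas="0 -0.0005 0 0 0 0.005 1; 0 0 0 0 0 0.005 1; 0 0 0 0 0 0 1")

```text
clock: 31.85
tcp_pos: [0.4747, 0.0339, 0.2122]
eef_rot: [-1.781, -2.588, 0.0]
force: [0.3, 0.6, 0.2]
opening: 0.0087
```

```bash
python3 snap.py
```

```text
t 31.85 tcp [0.4747 0.0339 0.2122] yaw_y 20.92 z [-0.  0. -1.] F [0.28 0.63 0.15] T [ 0.207 -0.025  0.151] q [-0.28  0.12  0.08  2.06 -0.01  0.96  0.17] op 0.0087
```

Request:
arm_command(deltas="0 -0.0004 0 0 0 0.005 1; 0 0 0 0 0 0.005 1; 0 0 0 0 0 0 1")

```text
clock: 32.15
tcp_pos: [0.4746, 0.0338, 0.2122]
eef_rot: [-1.861, -2.531, 0.0]
force: [0.8, -0.2, -0.5]
opening: 0.0086
```

```bash
python3 snap.py
```

```text
t 32.15 tcp [0.4746 0.0338 0.2122] yaw_y 17.33 z [-0. -0. -1.] F [ 0.85 -0.19 -0.54] T [ 0.216 -0.062  0.407] q [-0.29  0.12  0.09  2.06 -0.01  0.96  0.11] op 0.0086
```

Request:
arm_command(deltas="0 -0.0002 0 0 0 0.003 1; 0 0 0 0 0 0 1")

```text
clock: 32.35
tcp_pos: [0.4746, 0.0337, 0.2123]
eef_rot: [-1.887, -2.512, -0.0]
force: [0.6, 1.6, -1.3]
opening: 0.0087
```

```bash
python3 snap.py
```

```text
t 32.35 tcp [0.4746 0.0337 0.2123] yaw_y 16.16 z [-0.  0. -1.] F [ 0.58  1.63 -1.26] T [ 0.274 -0.099  0.462] q [-0.29  0.12  0.09  2.06 -0.01  0.96  0.09] op 0.0087
```

Request:
arm_command(deltas="0 -0.0002 0.0001 0 0 0.005 1; 0 -0.0002 0.0001 0 0 0.005 1; 0 0 0 0 0 0 1")

```text
clock: 32.65
tcp_pos: [0.4745, 0.0337, 0.2122]
eef_rot: [-1.965, -2.451, -0.0]
force: [0.0, 0.8, -1.2]
opening: 0.0085
```

```bash
python3 snap.py
```

```text
t 32.65 tcp [0.4745 0.0337 0.2122] yaw_y 12.55 z [-0.  0. -1.] F [ 0.01  0.82 -1.19] T [ 0.269 -0.109  0.391] q [-0.29  0.12  0.09  2.06 -0.01  0.96  0.03] op 0.0085
```

Snug is confirmed: torque settles at about 0.43 N m, with onset near a tool yaw of 21.8°. I'll carry on turning and then regrasp.

Request:
arm_command(deltas="0 -0.0004 0.0002 0 0 0.012 1; 0 -0.0004 0.0001 0 0 0.012 1; 0 -0.0004 0.0001 0 0 0.012 1; 0 -0.0004 0.0001 0 0 0.012 1; 0 -0.0004 0 0 0 0.012 1; 0 -0.0004 0.0001 0 0 0.012 1; 0 0 0 0 0 0 1")

```text
clock: 33.35
tcp_pos: [0.4738, 0.0336, 0.2121]
eef_rot: [2.465, 1.947, -0.0]
force: [0.5, 0.3, -1.1]
opening: 0.0087
```

```bash
python3 snap.py
```

```text
t 33.35 tcp [0.4738 0.0336 0.2121] yaw_y -13.39 z [-0. -0. -1.] F [ 0.54  0.26 -1.14] T [ 0.177 -0.144  0.357] q [-0.33  0.12  0.13  2.07 -0.02  0.96 -0.42] op 0.0087
```

Request:
arm_command(deltas="0 -0.0004 0.0001 0 0 0.012 1; 0 -0.0004 0.0001 0 0 0.012 1; 0 -0.0004 0.0001 0 0 0.012 1; 0 -0.0004 0.0001 0 0 0.012 1; 0 -0.0004 0 0 0 0.012 1; 0 -0.0004 0.0001 0 0 0.012 1; 0 0 0 0 0 0 1")

```text
clock: 34.05
tcp_pos: [0.4731, 0.0339, 0.2119]
eef_rot: [2.838, 1.347, -0.0]
force: [1.4, -0.4, -0.3]
opening: 0.009
```

```bash
python3 snap.py
```

```text
t 34.05 tcp [0.4731 0.0339 0.2119] yaw_y -39.22 z [-0. -0. -1.] F [ 1.42 -0.36 -0.3 ] T [-0.002 -0.113  0.416] q [-0.36  0.11  0.17  2.07 -0.02  0.96 -0.87] op 0.009
```

Request:
arm_command(deltas="0 -0.0004 0.0001 0 0 0.012 1; 0 -0.0004 0.0001 0 0 0.012 1; 0 -0.0004 0.0001 0 0 0.012 1; 0 -0.0004 0.0001 0 0 0.012 1; 0 -0.0004 0 0 0 0.012 1; 0 -0.0004 0.0001 0 0 0.012 1; 0 -0.0004 0.0001 0 0 0.012 1; 0 0 0 0 0 0 1; 0 0 0 0 0 0 1")

```text
clock: 34.95
tcp_pos: [0.4726, 0.0345, 0.2117]
eef_rot: [3.09, 0.565, -0.0]
force: [-0.3, -0.1, 0.7]
opening: 0.0089
```

```bash
python3 snap.py
```

```text
t 34.95 tcp [0.4726 0.0345 0.2117] yaw_y -69.28 z [-0. -0. -1.] F [-0.32 -0.14  0.75] T [-0.073  0.07   0.313] q [-0.4   0.11  0.21  2.07 -0.03  0.96 -1.39] op 0.0089
```

Request:
arm_command(deltas="0 0 0 0 0 0 0.5; 0 0 0 0 0 0 0.4; 0 0 0 0 0 0 0.4; 0.005 0 -0.06 0 0 0 0.4; 0 0 -0.1 0 0 0 0.4; 0 0 -0.04 0 0 -0.0238 0.4; 0 0 0 0 0 -0.0238 0.4; 0 0 0 0 0 -0.0238 0.4; 0 0 0 0 0 -0.0238 0.4; 0 0 0 0 0 -0.0238 0.4")

```text
clock: 35.95
tcp_pos: [0.474, 0.0351, 0.2717]
eef_rot: [-2.669, -1.657, -0.0]
force: [-0.3, -0.4, 0.1]
opening: 0.0512
```

Request:
arm_command(deltas="0 0 0 0 0 -0.0238 0.4; 0 0 0 0 0 -0.0238 0.4; 0 0 0 0 0 -0.0238 0.4; 0 0 0 0 0 -0.0238 0.4; 0 0 0 0 0 -0.0238 0.4; 0 0 0 0 0 -0.0238 0.4; 0 0 0 0 0 -0.0238 0.4; 0 0 0 0 0 -0.0238 0.4; 0 0 0 0 0 -0.0238 0.4; 0 0 0 0 0 -0.0238 0.4")

```text
clock: 36.95
tcp_pos: [0.474, 0.0351, 0.2717]
eef_rot: [-0.83, -3.03, -0.0]
force: [-0.2, -0.3, -0.9]
opening: 0.0511
```

Request:
arm_command(deltas="0 0 0 0 0 -0.0238 0.4; 0 0 0 0 0 -0.0238 0.4; 0 0 0 0 0 -0.0238 0.4; 0 0 0 0 0 -0.0238 0.4; 0 0 0 0 0 -0.0238 0.4; 0 0 0 0 0 -0.0238 0.4; 0 0 0 0 0 -0.0065 0.4; 0 0 0 0 0 0 0.4; 0 0 0 0 0 0 0.4")

```text
clock: 37.85
tcp_pos: [0.474, 0.0351, 0.2717]
eef_rot: [0.616, -3.081, -0.0]
force: [-0.4, -0.2, 0.8]
opening: 0.0513
```

```bash
python3 snap.py wrist w9
```

```text
t 37.85 tcp [0.474  0.0351 0.2717] yaw_y 112.63 z [-0.  0. -1.] F [-0.36 -0.16  0.81] T [ 0.038 -0.027 -0.003] q [-0.3   0.05  0.1   1.99 -0.01  1.09  1.76] op 0.0513
```

View pics/w9.png

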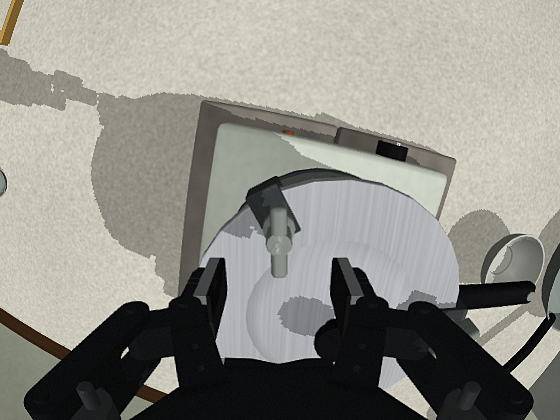

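Blade B is upright and centred at (279,242). I'll regrasp it.

Request:
arm_command(deltas="0 0 0.06 0 0 0 0.4; 0 0 0.08 0 0 0 0.4; 0 0 0.057 0 0 0 0.4; 0 0 0 0 0 0 0.6; 0 0 0 0 0 0 0.75; 0 0 0 0 0 0 0.85; 0 0 0 0 0 0 1; 0 0 0 0 0 0 1; 0 0 0 0 0 0 1", force=20)

```text
clock: 38.8
tcp_pos: [0.4745, 0.0353, 0.2133]
eef_rot: [-0.618, 3.079, 0.0]
force: [0.5, 0.9, 5.5]
opening: 0.009
```

Request:
arm_command(deltas="0 0 0 0 0 0 1; 0 0 0 0 0 0 1; 0 0 0 0 0 0 1", force=70)

```text
clock: 39.1
tcp_pos: [0.4745, 0.0353, 0.2132]
eef_rot: [-0.618, 3.079, 0.0]
force: [-1.4, 2.0, 7.2]
opening: 0.0087
```

```bash
python3 snap.py
```

```text
t 39.1 tcp [0.4745 0.0353 0.2132] yaw_y 112.71 z [ 0.001  0.    -1.   ] F [-1.37  2.04  7.15] T [0.43  0.075 0.091] q [-0.3   0.12  0.1   2.06 -0.01  0.96  1.77] op 0.0087
```

Request:
arm_command(deltas="0.0003 0.0006 -0.002 0 0 0.006 1; 0 0 0 0 0 0.012 1; 0 0 0 0 0 0.012 1; 0 0 0 0 0 0 1")

```text
clock: 39.5
tcp_pos: [0.4744, 0.0353, 0.2136]
eef_rot: [-0.324, 3.124, -0.0]
force: [2.8, 1.0, 2.3]
opening: 0.0088
```

```bash
python3 snap.py
```

```text
t 39.5 tcp [0.4744 0.0353 0.2136] yaw_y 101.85 z [ 0.001  0.    -1.   ] F [2.84 1.05 2.32] T [ 0.007 -0.686  0.349] q [-0.31  0.12  0.11  2.06 -0.02  0.96  1.58] op 0.0088
```

Request:
arm_command(deltas="0 0 0 0 0 0.012 1; 0 0 0 0 0 0.012 1; 0 0 0 0 0 0.012 1; 0 0 0 0 0 0.012 1; 0 0 0 0 0 0 1")

```text
clock: 40.0
tcp_pos: [0.4743, 0.0352, 0.2135]
eef_rot: [0.146, 3.137, -0.0]
force: [3.1, -1.5, 3.1]
opening: 0.0085
```

```bash
python3 snap.py
```

```text
t 40.0 tcp [0.4743 0.0352 0.2135] yaw_y 84.68 z [ 0.001 -0.    -1.   ] F [ 3.12 -1.52  3.09] T [-0.159 -0.9    0.376] q [-0.34  0.11  0.14  2.07 -0.02  0.96  1.29] op 0.0085
```

Request:
arm_command(deltas="-0.0013 -0.0006 0 0 0 0.012 1; 0 0 0 0 0 0.012 1; 0 0 0 0 0 0.012 1; 0 0 0 0 0 0.012 1; 0 0 0 0 0 0.012 1; 0 0 0 0 0 0.012 1; 0 0 0 0 0 0 1")

```text
clock: 40.7
tcp_pos: [0.4743, 0.0349, 0.2133]
eef_rot: [0.844, 3.026, -0.0]
force: [1.3, -1.4, 1.5]
opening: 0.0085
```

```bash
python3 snap.py
```

```text
t 40.7 tcp [0.4743 0.0349 0.2133] yaw_y 58.84 z [ 0. -0. -1.] F [ 1.33 -1.39  1.47] T [-0.144 -0.467  0.286] q [-0.37  0.11  0.17  2.07 -0.02  0.96  0.84] op 0.0085
```

Request:
arm_command(deltas="0 0 0 0 0 0.012 1; 0 0 0 0 0 0.012 1; 0 0 0 0 0 0.012 1; 0 0 0 0 0 0.012 1; 0 0 0 0 0 0.012 1; 0 0 0 0 0 0.012 1; 0 0 0 0 0 0 1")

```text
clock: 41.4
tcp_pos: [0.4741, 0.0348, 0.2132]
eef_rot: [-1.5, -2.76, 0.001]
force: [1.6, -1.1, 1.9]
opening: 0.0082
```

```bash
python3 snap.py
```

```text
t 41.4 tcp [0.4741 0.0348 0.2132] yaw_y 32.96 z [-0. -0. -1.] F [ 1.57 -1.07  1.93] T [-0.487 -0.291  0.436] q [-0.4   0.11  0.21  2.07 -0.03  0.96  0.4 ] op 0.0082
```

Request:
arm_command(deltas="0 0 0 0 0 0.012 1; 0 0 0 0 0 0.012 1; 0 0 0 0 0 0.01 1; 0 0 0 0 0 0 1; 0 0 0 0 0 0 1")

```text
clock: 41.9
tcp_pos: [0.4741, 0.0348, 0.2131]
eef_rot: [-1.783, -2.586, 0.001]
force: [-0.5, -1.7, 3.0]
opening: 0.0087
```

```bash
python3 snap.py
```

```text
t 41.9 tcp [0.4741 0.0348 0.2131] yaw_y 20.83 z [-0. -0. -1.] F [-0.46 -1.67  3.02] T [-0.6   -0.118  0.374] q [-0.42  0.11  0.23  2.07 -0.03  0.96  0.19] op 0.0087
```

Another 1.7° is needed to reach 19.1°.

Request:
arm_command(deltas="0 0 0 0 0 0.0047 1; 0 0 0 0 0 0 1; 0 0 0 0 0 0 1")

```text
clock: 42.2
tcp_pos: [0.4741, 0.0349, 0.2131]
eef_rot: [-1.826, -2.556, 0.001]
force: [-0.5, -3.8, 2.5]
opening: 0.0087
```

```bash
python3 snap.py
```

```text
t 42.2 tcp [0.4741 0.0349 0.2131] yaw_y 18.91 z [-0. -0. -1.] F [-0.49 -3.81  2.54] T [-0.876  0.071  0.413] q [-0.42  0.11  0.23  2.07 -0.03  0.96  0.16] op 0.0087
```

Request:
arm_command(deltas="0 0 0 0 0 0 0.6; 0 0 0 0 0 0 0.4; 0 0 0 0 0 0 0.4; 0 0 -0.06 0 0 0 0.4; 0 0 -0.14 0 0 0 0.4; 0 0 -0.14 0 0 0 0.3; 0 0 -0.06 0 0 0 0; 0 0 0 0 0 0 0; 0 0 0 0 0 0 0")

```text
clock: 43.1
tcp_pos: [0.4741, 0.0351, 0.333]
eef_rot: [-1.827, -2.556, -0.0]
force: [-0.0, 0.0, -0.4]
opening: 0.0854
```

```bash
python3 snap.py wrist w10
```

```text
t 43.1 tcp [0.4741 0.0351 0.333 ] yaw_y 18.87 z [ 0.  0. -1.] F [-0.02  0.02 -0.35] T [ 0.049 -0.021 -0.072] q [-0.43  0.    0.23  1.91 -0.    1.23  0.12] op 0.0854
```

View pics/w10.png

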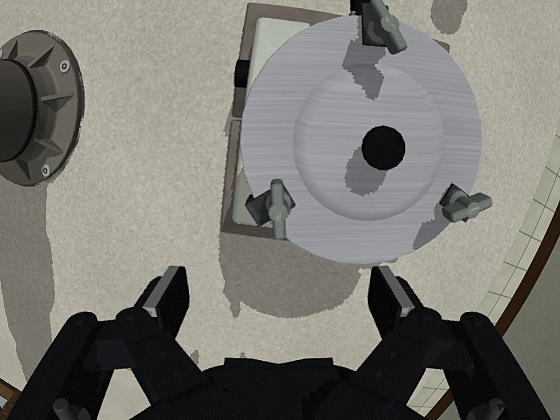

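The wrist view shows B at (279,210), A at (466,206) and C at (383,28), all released. The gripper is clear above the pot.

```bash
python3 - <<'E'
from ov import *
from fit import lidfit
w=np.load("w10.npz")
r=[overlay(w,(.6335,.093),39.4,438,175,0,f=6,zc=.2287),overlay(w,(.474,.036),111.8,247,175,0,f=6,zc=.2287)]
cv2.imwrite("pics/z7.png",np.hstack(r))
print(lidfit(w,[.5372,.1105]))
E
```

```text
(array([0.53649188, 0.11014417, 0.11650145]), 76, np.float64(0.00023591022084940033))
```

View pics/z7.png

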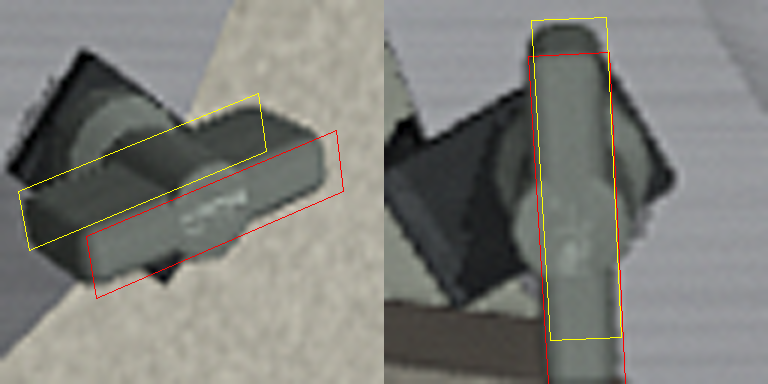

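Both blades match the expected final angles, and the pot is within about 1 mm of where it began. I'm handing the job in.

```bash
python3 -c "
from workcell import bot
print(bot.job_done())"
```

```text
the job is handed in; nothing more can be done
None
```

I turned both loose wing nuts clockwise to snug and then two more quarter turns each, finishing the first before starting the second, and let go. The job was handed in at 43 s of the 72 s allowed.

| | First nut (A) | Second nut (B) |
|---|---|---|
| Free turn before snug | about 83° | about 71° |
| Steady torque once snug | about 0.4 N m | about 0.4 N m |
| Further turn | 180°, within about 1–2° | 180°, within about 1–2° |

The further turns allow for about 2.5° of grip wind-up, and each nut needed one release and regrasp at a half turn.

**Forces:** the readings at the end of each move never passed about 6 N sideways or 8 N vertically. I only read the force at those moments.

**Last checks:** in the final wrist picture both blades lie at the angles they should. The gripper is open 0.12 m above the nuts, with force readings near zero. I never touched the nut by the handle, and nothing came near the bowl, jar or spoon.

**Small disagreement:** the last fit of the lid's position came out 0.9 mm from the earlier ones. It was taken from a different viewpoint and is within the 2 mm calibration error. The fit made after the first nut agreed with the start to about 0.2 mm, so I take it that the pot stayed put.

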